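# Regrip a chair-leg tube on the sloping rest and clamp it upright in the vise

### The arm

A 6-joint arm with a two-finger parallel gripper is mounted at the origin on the work surface. World frame = base frame: x ahead of the robot, y to its left, z up, the work surface at z = 0. Lengths are in m, angles in rad, forces in N, time in s.
With the tool pointing down it reaches from about 0.35 to 0.925 m from the base axis. Payload 6.4 kg.
Tool frame: the origin (TCP) lies between the finger pads; the fingertips stand 17 mm ahead of it and the grasp point (between the pads) lies 2 mm behind it (env.tip_reach is the z of the fingertips in the tool frame, in m); z points along the fingers, y is the line along which they close (so a half turn about z gives the same grasp; the last joint's range is limited). The gripper opens to 94 mm and grips with 3 to 60 N. Pads are 16 mm wide; open, the fingers measure 119 mm over their backs; the gripper's body (75 mm by 177 mm) begins 78 mm behind the grasp point.
Start: joints at [-1.495, 0.245, 1.558, -0, 1.339, -0.174], TCP at [0.161, -0.63, 0.222] pointing down, gripper open.
Joint ranges: [-3.13, 3.13], [-1.02, 2.26], [0.13, 2.54], [-0.95, 4.09], [0.21, 2.88], [-2.74, 2.74]. Speed limits (rad/s): [2.57, 2.57, 3.14, 3.14, 3.14, 3.14].

### API

Orientations are given as a rotation vector (axis times angle).
In Python, from rig import env, vision gives the robot as it stands. The module is installed in compiled form; this text tells all that it offers.
- The arm moves only by the shell command python3 -m jog 'ROWS' [FORCE]. ROWS is text: rows parted by semicolons, each of 7 numbers parted by spaces: the closure, from 0 (fully open) to 1 (shut), then the shift along the tool's x, y, z in mm, then the turn, a rotation vector about the tool's x, y, z in units of 5 degrees (1.0 is 5 degrees). A call has 1 to 20 rows; each row shifts and turns the commanded pose from where the row before left it, along the tool's axes as they then stand; what a row does not reach is not made up. A row lasts 1/12 s, in which the tool goes at most 41.7 mm and 7.16 degrees, less where a joint would pass 70% of its speed; a pose out of reach is approached as far as the arm can. A call with a gripper value outside its range is refused whole. The fingers move at their own pace and stop on an object; FORCE is the grip in N (left out, the last holds). Time passes only in rows, so rows that do not move let the fingers close. It gives the time, the measured TCP pose, the force, the opening and the grip force at its end, in the units of the state.
- env.get_obs(): the state, without advancing time (a new reading comes with each control period).
- vision.snapshot(name): name is "scene" or "top"; returns the picture (384x512x3 uint8, red, green, blue); there is no depth.
- vision.calibration(name): a dict with "vertical_fov" (degrees; the focal length in pixels is half the picture's height over the tangent of half this angle, whatever the lens; pixels are square), "cx", "cy" (the principal point, pixels), "world_from_camera" (4x4, takes a point from camera to world coordinates). Camera axes: x right, y down, z forward; pixel columns grow to the right and rows downward; lengths in m; the calibration is good to about 2 mm. A picture is of the moment at which its call begins. calibration takes no time and is no camera call.
- env.finish_job(): hands the job in; it is judged then, once.
The state is a dict: "time": time; "joint_pos": joint angles; "qvel": joint speeds; "tau": joint torques, N m; "position": TCP position; "orientation": TCP orientation; "ft_force": force on the tool from outside, world axes, zero at the start; "moment": the same for the moment, N m; "finger_gap": opening from 0.0 (shut) to 1.0 (fully open); "gripper_force": force on a finger pad.
Only numpy, scipy, OpenCV 4.12 (cv2) and the standard library are available. Lean on these libraries where they do the work, as an engineer would, in place of code of your own. Each camera call takes 0.05 s, during which the arm holds its last target. There are 200 camera calls.

### The job

The chair-leg tube lying on the bench must stand upright in the vise, blue foot down and cut end up, so that its end can be filed. First lay it in the sloping rest with its blue foot against the stop at the low end and let go, take it again at the new angle, stand it on the vise's bed about the middle of the jaws' width and let go; then push the sliding jaw by its red post until the tube is held snugly between both jaws. Leave the other things on the bench where they are.

Things in the scene. Friction and masses are not known exactly. Their poses are not given: they have to be found in the camera images.
- tube_mid (a point): Centre of the loose tube: round, aluminium colour, 24 mm diameter, 180 mm long, about 0.18 kg. The last 30 mm of one end is a blue plastic foot of the same diameter; the other (cut) end looks black. It starts lying on the bench (axis 12 mm up) and can roll. x axis: along the tube from foot to cut end. Foot face 90 mm away in -x, cut end 90 mm in +x.
- tube_foot (a point): Centre of the flat face of the tube's blue foot (same axes as tube_mid). Once the tube stands on the vise's bed this point is on the bed.
- cradle: Trough of the fixed sloping rest. Origin: where the centre of the foot face comes when the tube lies in the orange V-blocks against the stop (45 mm above the bench). x: 45 degrees up the slope along the seated tube, leading to the robot's right; y: level, across; z: square to the slope, up and to the robot's left. A tube let go may stick where it is: bring its foot to the stop, within 10 mm.
- rest_gap (a point): Point on the seated tube's axis half-way between the two V-blocks, 86 mm up the slope from the cradle's origin, same axes. V-blocks (90 degree V, 42 mm wide, tops level with the tube's axis) at 12-37 and 135-160 mm up the slope; between them only a 16 mm wide spine, 31 mm below the tube's axis, so fingers pass on either side of the tube. The stop plate, 36 mm wide, rises 4 mm above the axis.
- rest: The green fixed stand that carries the trough. Origin: centre of its underside on the bench; x level, under the slope's climb, z up. Base 170 x 90 mm, 10 mm thick; highest point 0.16 m; a seated tube reaches 0.18 m.
- vise: Fixed blue quick-action vise. Origin: centre of its underside on the bench; x is the clamping direction, away from the robot; z is up. Its flat bed, 50 mm above the bench and 100 mm wide (y), runs from x = -160 to +120 mm. The fixed jaw's face is at x = +70 mm; the sliding jaw's face is at x = -8 mm + joint jaw. Both jaws are 100 mm wide (y = -50 to +50 mm) and reach to 95 mm above the bench.
- jaw (a joint): Travel of the sliding jaw towards the fixed jaw, in m: 0 fully open (78 mm between the faces), gap = 0.078 - value; at 0.054 it just closes on the 24 mm tube; range 0 to 0.07. It starts between 0 and 0.02, has no spring, resists with about 4 N of friction and stays where it is left.
- jaw_post (a point): Point on the axis of the sliding jaw's red upright post, 108 mm above the bench; moves with the jaw, axes as the vise's. The post is 22 mm in diameter, from 72 to 130 mm above the bench, 95 mm behind the sliding jaw's face (robot's side), at the vise's y = 0, on a 40 mm wide steel slide with its top at 72 mm. Pinch or push it along the vise's +x.
- screwdriver: Bystander: screwdriver with red handle, lying on the bench.
- wrench: Bystander: steel wrench, lying near the robot.
- oil: Bystander: white bottle with yellow label and red cap, 56 mm in diameter, 150 mm high; origin centre of its underside.
- mug: Bystander: blue mug, 80 mm in diameter, 90 mm high; origin centre of its underside.
- offcut: Bystander: short copper pipe piece standing on end, 40 mm in diameter, 50 mm high; origin centre of its underside.
- collar: Bystander: dark steel collar, 44 mm in diameter, 20 mm high; origin centre of its underside.

How it is judged:
On the way:
1. the tube lies in the sloping rest, foot against the stop, let go (distance between tube_foot and cradle below 0.012 m and angle between the x axis of tube_mid and the x axis of cradle, either way round below 0.1 rad and contact force between the fingers and tube below 0.3 N), for 0.2 s.
At the end, for the whole second after the job is handed in: The tube stands upright (within 0.06 rad), cut end up, foot on the vise's bed (5 mm), within 30 mm of the middle of the jaws' width, against the fixed jaw (6 mm), the sliding jaw closed on it (joint jaw 0.051 to 0.058), at rest and released (angle between tube_mid's own x axis and vertical below 0.06 rad and z of tube_foot in the frame of vise between 0.046 and 0.055 m and y of tube_foot in the frame of vise between -0.03 and 0.03 m and x of tube_foot in the frame of vise between 0.052 and 0.064 m and value of joint jaw between 0.051 and 0.058 m and linear speed of tube below 0.02 m/s and contact force between the fingers and tube below 0.1 N); the robot touches nothing.
It fails at once if a bystander is moved by more than 30 mm (distance of any of screwdriver, wrench, oil, mug, offcut, collar from where it was at the start of the episode above 0.03 m).
It also fails if it takes over 67 s, if anything falls off the work surface, if the arm or the gripper's body presses on something with over 40 N, if the wrist force passes 120 N, or if a joint passes its speed limit or range.

## Working session

There is one attempt and no reset: what is moved stays moved. The work goes in short steps, Python scripts to look and compute and a shell command to move; the robot and the scene stay as the last step left them, time stands still between calls to the robot, and variables do not carry over. Pictures are saved under pics/ and viewed, at most 10 in all, crops included, and the job is handed in when it is done.

```bash
mkdir -p pics; python3 - <<'E'
from rig import env, vision
import cv2,numpy as np
for n in ("scene","top"):
    im=vision.snapshot(n); cv2.imwrite(f"pics/{n}0.png",cv2.resize(im[:,:,::-1],(800,600),interpolation=cv2.INTER_CUBIC))
    c=vision.calibration(n); print(n,c["vertical_fov"],c["cx"],c["cy"]);print(np.round(c["world_from_camera"],4), [k for k in c])
o=env.get_obs();print(o)
E
```

```text
scene 55.94006127224286 257.2234953887174 193.60251917281784
[[ 0.019   0.6889 -0.7247  1.3429]
 [ 0.9997 -0.0259  0.0015  0.0233]
 [-0.0177 -0.7244 -0.6891  0.7985]
 [ 0.      0.      0.      1.    ]] ['vertical_fov', 'cx', 'cy', 'world_from_camera']
top 57.17655587307434 256.3412645966717 189.6191260274108
[[ 0.0195 -0.9965  0.0818  0.51  ]
 [-0.9996 -0.0212 -0.0194  0.017 ]
 [ 0.021  -0.0814 -0.9965  1.0484]
 [ 0.      0.      0.      1.    ]] ['vertical_fov', 'cx', 'cy', 'world_from_camera']
{'time': 0.1, 'joint_pos': array([-1.49506445e+00,  2.45734724e-01,  1.55887405e+00, -1.97273400e-05,
        1.33871984e+00, -1.74108979e-01]), 'qvel': array([ 0.00063288, -0.00316305, -0.00243508,  0.00033885,  0.00161523,
        0.00039872]), 'tau': array([ 1.06631096e-04, -4.16914380e+01, -3.15526485e+01,  6.86335168e-02,
        3.09724978e-02, -5.20685865e-05]), 'position': array([ 0.16066805, -0.62930072,  0.22147133]), 'orientation': array([-3.11538988e+00, -3.91220141e-01, -1.03903719e-04]), 'ft_force': array([-0.60599489, -0.99711606, -1.15939497]), 'moment': array([ 0.02688583, -0.00644362, -0.02986828]), 'gripper_force': 0.0, 'finger_gap': 1.0007093798139985}
```

View pics/scene0.png

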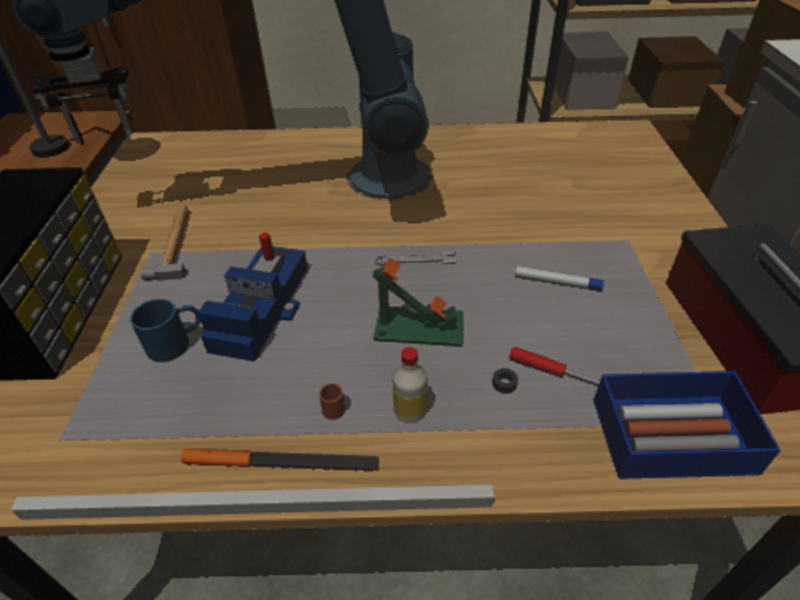

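View pics/top0.png

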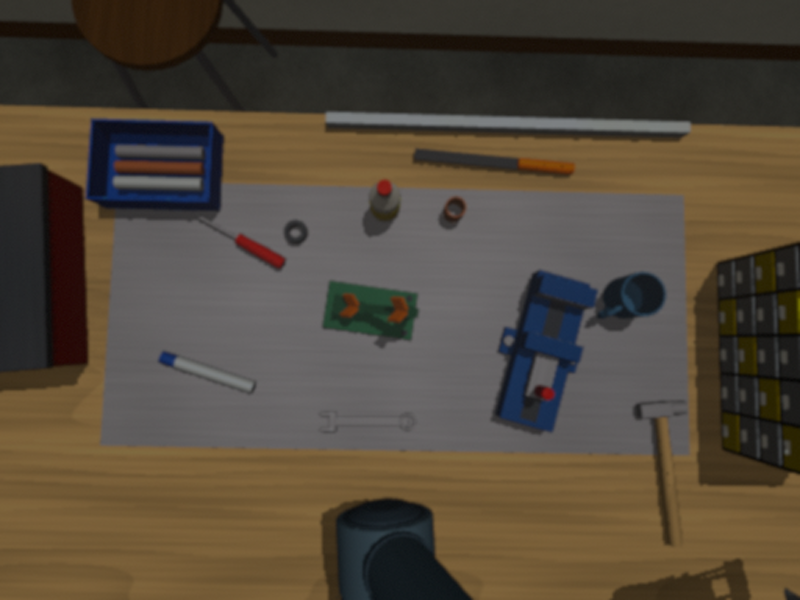

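```bash
cat > h.py <<'E'
from rig import env, vision
import cv2,numpy as np
from scipy.spatial.transform import Rotation as R
def tile(im,x,y,w,h,s=5):
    t=cv2.resize(np.ascontiguousarray(im[y:y+h,x:x+w,::-1]),None,fx=s,fy=s,interpolation=cv2.INTER_CUBIC)
    t=cv2.convertScaleAbs(t,alpha=1.5,beta=15)
    for k in range(0,w,10):
        cv2.line(t,(k*s,0),(k*s,8),(0,255,255),1); cv2.putText(t,str(x+k),(k*s+2,18),0,.35,(0,255,255),1)
    for k in range(0,h,10):
        cv2.line(t,(0,k*s),(8,k*s),(0,255,255),1); cv2.putText(t,str(y+k),(2,k*s+12),0,.35,(0,255,255),1)
    return t
def ray(n,u,v):
    c=vision.calibration(n); f=192/np.tan(np.radians(c["vertical_fov"])/2); T=np.array(c["world_from_camera"])
    d=T[:3,:3]@[(u-c["cx"])/f,(v-c["cy"])/f,1]; return T[:3,3],d/np.linalg.norm(d)
def onz(n,u,v,z):
    p,d=ray(n,u,v); return p+d*(z-p[2])/d[2]
def tri(s,t):
    A=[];b=[]
    for n,q in (("scene",s),("top",t)):
        p,d=ray(n,*q); M=np.eye(3)-np.outer(d,d); A.append(M); b.append(M@p)
    x=np.linalg.lstsq(np.vstack(A),np.hstack(b),rcond=None)[0]
    return x,[round(1000*np.linalg.norm(m@x-k),1) for m,k in zip(A,b)]
def proj(n,P):
    c=vision.calibration(n); f=192/np.tan(np.radians(c["vertical_fov"])/2); T=np.linalg.inv(np.array(c["world_from_camera"]))
    q=T[:3,:3]@np.asarray(P)+T[:3,3]; return np.array([c["cx"]+f*q[0]/q[2],c["cy"]+f*q[1]/q[2]])
E
python3 - <<'E'
from h import *
a=vision.snapshot("scene"); b=vision.snapshot("top")
for n,im,t in (("s",a,((322,150),(232,165),(124,136))),("t",b,((95,210),(198,172),(310,165)))):
    o=np.hstack([np.vstack([tile(im,*t[0],80,60),tile(im,*t[1],80,60)]),tile(im,*t[2],80,120)])
    cv2.imwrite(f"pics/{n}1.png",o)
E
```

```text
(no output)
```

View pics/s1.png

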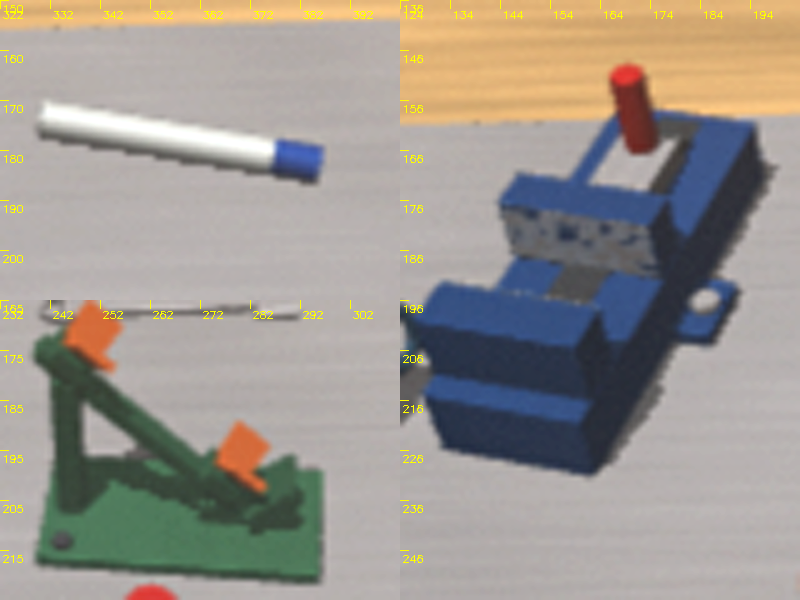

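View pics/t1.png

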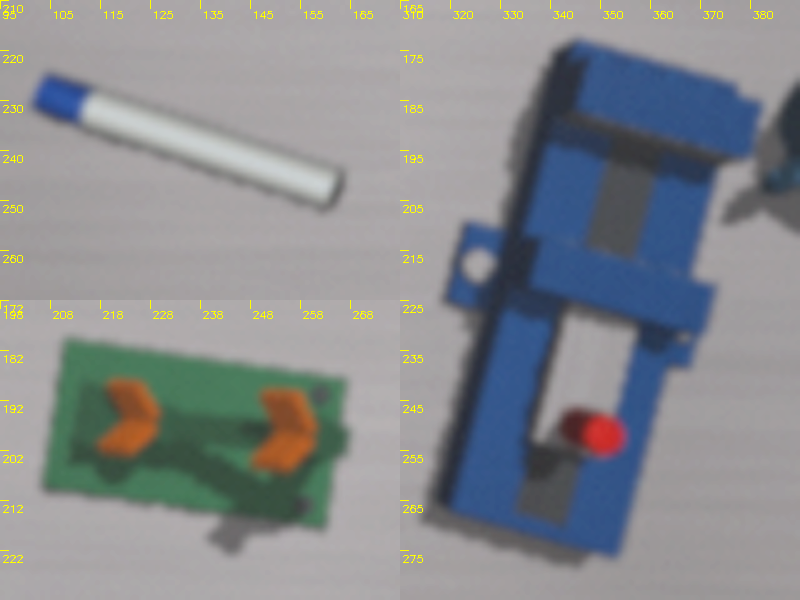

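```bash
cat > m.py <<'E'
from h import *
from scipy.optimize import least_squares
S1=lambda x,y:(322+x/5,150+y/5); S2=lambda x,y:(232+x/5,165+(y-300)/5); S3=lambda x,y:(124+(x-400)/5,136+y/5)
T1=lambda x,y:(95+x/5,210+y/5); T2=lambda x,y:(198+x/5,172+(y-300)/5); T3=lambda x,y:(310+(x-400)/5,165+y/5)
print("foot",tri(S1(320,164),T1(39,88))); print("cut",tri(S1(40,118),T1(336,190)))
f=onz("top",*T1(39,88),.012);c=onz("top",*T1(336,190),.012);print("top@12",f,c,np.linalg.norm(f-c),np.degrees(np.arctan2(*(c-f)[[1,0]])))
f=onz("scene",*S1(320,164),.012);c=onz("scene",*S1(40,118),.012);print("scene@12",f,c,np.linalg.norm(f-c))
print("Vlow37",tri(S2(240,422),T2(140,380)),"Vlow12",tri(S2(270,443),T2(107,380)),"Vup135",tri(S2(122,327),T2(265,390)))
for n,a,b in (("fix+50",(607,310),(583,113)),("fix-50",(440,283),(748,155)),("sl+50",(660,225),(540,238)),("sl-50",(503,205),(715,285)),("post130",(628,75),(605,436))): print(n,tri(S3(*a),T3(*b)))
pts=[("top",T2(x,y),l) for x,y,l in ((265,390,(135,21)),(303,390,(160,21)),(252,468,(135,-21)),(290,472,(160,-21)),(107,380,(12,21)),(140,380,(37,21)),(98,452,(12,-21)),(130,457,(37,-21)))]
pts+=[("scene",S2(x,y),l) for x,y,l in ((270,443,(12,21)),(240,422,(37,21)),(122,327,(135,21)))]
def cr(p):
    h=np.array([np.cos(p[3]),np.sin(p[3]),0]);z=np.array([0,0,1]); X=(h+z)/2**.5;Z=(z-h)/2**.5;return np.c_[X,np.cross(Z,X),Z]
res=lambda p:np.hstack([proj(n,p[:3]+cr(p)@[l[0]/1e3,l[1]/1e3,0])-q for n,q,l in pts])
s=least_squares(res,[.45,.05,.045,-1.6]);print("cradle",s.x,np.degrees(s.x[3]),np.round(s.fun.reshape(-1,2),1).tolist())
vp=[("scene",S3(*a),l) for a,l in (((607,310),(0,50,95)),((440,283),(0,-50,95)),((660,225),(1,50,95)),((503,205),(1,-50,95)),((628,75),(2,0,130)))]
vp+=[("top",T3(*a),l) for a,l in (((583,113),(0,50,95)),((748,155),(0,-50,95)),((540,238),(1,50,95)),((715,285),(1,-50,95)),((605,436),(2,0,130)))]
def vm(p,l):
    x={0:.07,1:-.008+p[4],2:-.103+p[4]}[l[0]]; c,s=np.cos(p[3]),np.sin(p[3]);y=l[1]/1e3
    return [p[0]+c*x-s*y,p[1]+s*x+c*y,p[2]+l[2]/1e3]
s=least_squares(lambda p:np.hstack([proj(n,vm(p,l))-q for n,q,l in vp]),[.5,-.2,0,-.2,.01]);print("vise",s.x,np.degrees(s.x[3]),np.round(s.fun.reshape(-1,2),1).tolist())
E
python3 m.py
```

```text
foot (array([0.47510599, 0.44335825, 0.00648584]), [np.float64(1.0), np.float64(1.0)])
cut (array([0.41908208, 0.27005074, 0.00386546]), [np.float64(1.8), np.float64(1.8)])
top@12 [0.47519273 0.43999245 0.012     ] [0.41971012 0.26627355 0.012     ] 0.18236385760238355 -107.71252325318429
scene@12 [0.48083692 0.44158873 0.012     ] [0.42818782 0.26935566 0.012     ] 0.1801004084215222
Vlow37 (array([0.59090702, 0.08531081, 0.09739673]), [np.float64(4.6), np.float64(4.6)]) Vlow12 (array([0.59189164, 0.10371027, 0.08120027]), [np.float64(3.8), np.float64(3.8)]) Vup135 (array([0.58155876, 0.01872952, 0.16232929]), [np.float64(5.4), np.float64(5.4)])
fix+50 (array([ 0.59936651, -0.24382088,  0.08491918]), [np.float64(6.7), np.float64(6.7)])
fix-50 (array([ 0.5781201 , -0.33843906,  0.0887856 ]), [np.float64(2.3), np.float64(2.3)])
sl+50 (array([ 0.53024781, -0.22129902,  0.08724151]), [np.float64(4.9), np.float64(4.9)])
sl-50 (array([ 0.50648279, -0.31911096,  0.08584042]), [np.float64(3.8), np.float64(3.8)])
post130 (array([ 0.42694907, -0.24850214,  0.12171736]), [np.float64(3.2), np.float64(3.2)])
cradle [ 0.57157367  0.11237454  0.07013986 -1.66558381] -95.43092288517842 [[-0.8, -0.9], [-1.2, -0.6], [-0.1, 0.1], [-0.6, -0.1], [-0.7, 0.1], [-1.3, 0.3], [-0.7, 0.8], [-1.2, 0.3], [-2.0, 0.7], [-2.0, 0.2], [-3.2, -0.4]]
vise [ 0.52130736 -0.2729294  -0.008408   -0.25041809  0.00472544] -14.347899900073955 [[-1.9, -0.2], [-0.6, 0.1], [-2.4, 0.1], [-1.8, -0.5], [-1.0, -0.3], [-3.0, -0.7], [-1.1, 0.6], [-1.0, 0.0], [-0.8, 0.4], [-1.3, 0.4]]
```

```bash
python3 - <<'E'
import re
s=open('m.py').read()
s=s.replace("S1=lambda","hp=lambda f:(lambda x,y:tuple(np.array(f(x,y))-.4))\nS1=lambda",1)
i=s.index('print("foot"'); s=s[:i]+"S1,S2,S3,T1,T2,T3=map(hp,(S1,S2,S3,T1,T2,T3))\n"+s[i:]
s=s.replace("((270,443,(12,21)),(240,422,(37,21)),(122,327,(135,21)))","((270,443,(12,-21)),(240,422,(37,-21)),(122,327,(135,-21)))")
s+='''
BK=[("top",T2(x,y),l) for x,y,l in ((65,338,(85,45)),(346,378,(-85,45)),(325,528,(-85,-45)),(42,488,(85,-45)))]
def pk(n,P,k):
    c=vision.calibration(n);f=192/np.tan(np.radians(c["vertical_fov"])/2);o=np.array([c["cx"],c["cy"]])
    d=(proj(n,P)-o)/f; return o+f*d*(1+k*(d@d))
def full(p):
    k={"top":p[12],"scene":p[13]};C=np.r_[p[0:2],.045,p[2]];V=np.r_[p[3:5],0,p[5:7]]
    r=[pk(n,C[:3]+cr(C)@[l[0]/1e3,l[1]/1e3,0],k[n])-q for n,q,l in pts]
    r+=[pk(n,vm(V,l),k[n])-q for n,q,l in vp]
    t=np.array([np.cos(p[9]),np.sin(p[9]),0])*.09; m=np.r_[p[7:9],.012]
    for e,a,b in ((-1,S1(320,164),T1(39,88)),(1,S1(40,118),T1(336,190))): r+=[pk("scene",m+e*t,k["scene"])-a,pk("top",m+e*t,k["top"])-b]
    h=np.array([np.cos(p[2]),np.sin(p[2]),0]);y=np.array([-h[1],h[0],0])
    r+=[pk(n,np.r_[p[10:12],.01]-h*l[0]/1e3+y*l[1]/1e3,k[n])-q for n,q,l in BK]
    return np.hstack(r)
for fix in (0,1):
    p0=[.57,.11,-1.66,.52,-.27,-.25,.005,.45,.35,-1.88,.57,.05,0,0]
    g=least_squares((lambda p:full(np.r_[p[:12],0,0])) if fix else full,p0,loss="soft_l1");p=g.x
    print("cradle",p[:3].round(4),"vise",p[3:7].round(4),"tube",p[7:10].round(4),"base",p[10:12].round(4),"k",p[12:].round(3),"rms",np.sqrt(np.mean(full(p if not fix else np.r_[p[:12],0,0])**2)))
    print(full(p if not fix else np.r_[p[:12],0,0]).reshape(-1,2).round(1).tolist())
'''
open('m.py','w').write(s)
E
python3 m.py
```

```text
foot (array([0.47624302, 0.44214308, 0.00961822]), [np.float64(0.0), np.float64(0.0)])
cut (array([0.42043536, 0.26928584, 0.00704333]), [np.float64(0.6), np.float64(0.6)])
top@12 [0.47632365 0.44120513 0.012     ] [0.42083599 0.2674731  0.012     ] 0.18237789984409628 -107.712779730375
scene@12 [0.47886989 0.44084011 0.012     ] [0.42609055 0.26836575 0.012     ] 0.18036925107679377
Vlow37 (array([0.59172339, 0.08515881, 0.09978825]), [np.float64(3.5), np.float64(3.5)]) Vlow12 (array([0.59271544, 0.10351562, 0.08367121]), [np.float64(2.7), np.float64(2.7)]) Vup135 (array([0.58236315, 0.01871454, 0.16443892]), [np.float64(4.4), np.float64(4.4)])
fix+50 (array([ 0.60032837, -0.24322426,  0.08722193]), [np.float64(5.6), np.float64(5.6)])
fix-50 (array([ 0.57917223, -0.33762718,  0.09109676]), [np.float64(1.2), np.float64(1.2)])
sl+50 (array([ 0.53134005, -0.22077207,  0.08960047]), [np.float64(3.8), np.float64(3.8)])
sl-50 (array([ 0.50765924, -0.31837334,  0.08818876]), [np.float64(2.6), np.float64(2.6)])
post130 (array([ 0.42822548, -0.24797131,  0.12399507]), [np.float64(2.1), np.fl
[... 1739 characters left out ...]
_eval in f_evals]
                                    ^^^^^^^
    f = np.atleast_1d(self.fun(x, *self.args, **self.kwargs))
                      ~~~~~~~~^^^^^^^^^^^^^^^^^^^^^^^^^^^^^^
    return np.atleast_1d(self.fun(x))
                         ~~~~~~~~^^^
    return self.f(x, *self.args, **self.kwargs)
           ~~~~~~^^^^^^^^^^^^^^^^^^^^^^^^^^^^^^
  File "m.py", line 31, in full
    r=[pk(n,C[:3]+cr(C)@[l[0]/1e3,l[1]/1e3,0],k[n])-q for n,q,l in pts]
       ~~^^^^^^^^^^^^^^^^^^^^^^^^^^^^^^^^^^^^^^^^^^
  File "m.py", line 27, in pk
    c=vision.calibration(n);f=192/np.tan(np.radians(c["vertical_fov"])/2);o=np.array([c["cx"],c["cy"]])
ValueError: time passes only in moves, steps and waits
```

```bash
sed -i 's/^def tile/import functools\n_cal=functools.lru_cache(vision.calibration)\ndef tile/' h.py; sed -i 's/c=vision.calibration(n)/c=_cal(n)/' h.py; sed -i 's/c=vision.calibration(n)/c=_cal(n)/;s/^from h import \*/from h import *\nfrom h import _cal/' m.py; python3 m.py | tail -5
```

```text
vise [ 0.52234407 -0.27215228 -0.00608338 -0.25064626  0.00490087] -14.360972933551594 [[-1.5, -0.1], [-0.2, 0.2], [-2.0, 0.1], [-1.4, -0.5], [-0.6, -0.3], [-2.7, -0.7], [-0.6, 0.6], [-0.7, -0.0], [-0.4, 0.4], [-0.9, 0.4]]
cradle [ 0.5766  0.1126 -1.6947] vise [ 0.5243 -0.2711 -0.2482  0.0047] tube [ 0.4499  0.355  -1.8791] base [0.5688 0.0548] k [ 0.015 -0.08 ] rms 0.8538359700383448
[[-0.4, -0.5], [-1.1, -0.1], [-0.1, -0.0], [-0.8, -0.1], [0.7, -0.4], [-0.2, -0.1], [0.2, -0.1], [-0.4, -0.5], [-1.1, -1.4], [-0.9, -1.9], [-1.0, -2.1], [-1.1, -1.2], [0.7, -0.9], [-1.7, -1.0], [-0.7, -1.4], [-0.2, -1.2], [-2.5, -1.6], [-0.0, -0.3], [-0.5, -0.7], [0.2, -0.3], [-0.4, 0.0], [-1.5, -0.2], [-0.3, -0.2], [-0.2, -0.6], [-0.7, -0.5], [-0.3, -0.2], [0.4, 0.1], [0.3, 0.2], [-0.4, -0.1]]
cradle [ 0.5766  0.1126 -1.6947] vise [ 0.5237 -0.2704 -0.2454  0.0052] tube [ 0.4496  0.3547 -1.8775] base [0.5688 0.0548] k [0. 0.] rms 0.9018217614442186
[[-0.4, -0.5], [-1.1, -0.1], [-0.2, -0.0], [-0.8, -0.1], [0.7, -0.4], [-0.2, -0.1], [0.2, -0.1], [-0.4, -0.5], [-1.1, -1.4], [-0.9, -1.9], [-1.0, -2.1], [-1.2, -1.4], [-0.2, -1.0], [-1.8, -1.1], [-1.5, -1.6], [-0.6, -1.5], [-2.9, -1.4], [-0.6, -0.2], [-0.8, -0.6], [-0.2, -0.4], [-0.7, -0.0], [-0.3, -0.4], [0.2, -0.1], [-0.0, -0.7], [-0.5, -0.6], [-0.3, -0.2], [0.4, 0.1], [0.3, 0.2], [-0.4, -0.1]]
```

```bash
cat > g.py <<'E'
from h import *
def down(yaw,tilt=0):  # tool x yaw (deg), tilt about tool y (deg)
    a=np.radians(yaw/2); return R.from_rotvec(np.pi*np.array([np.cos(a),np.sin(a),0]))*R.from_euler('y',tilt,degrees=True)
def to(p,Rt,q=None):
    o=env.get_obs() if q is None else q; Rc=R.from_rotvec(o["orientation"]); print("shift first mm",np.round(1e3*Rc.inv().apply(np.array(p)-o["position"]),1),"turn",np.round((Rc.inv()*Rt).as_rotvec()/np.radians(5),2),
     "shift after turn",np.round(1e3*Rt.inv().apply(np.array(p)-o["position"]),1))
def st():
    o=env.get_obs(); print({k:np.round(v,3).tolist() for k,v in o.items() if k in("time","joint_pos","position","ft_force","finger_gap","gripper_force")})
tz=R.from_rotvec
E
python3 - <<'E'
from g import *
to([.5,-.2,.3],down(72.4)); to([.451,.3585,.3],down(72.4))
q={"position":np.array([.5,-.2,.3]),"orientation":env.get_obs()["orientation"]}
to([.451,.3585,.3],down(72.4),q)
E
```

```text
shift first mm [ 435.  -332.4  -77.8] turn [-1.000e-02 -1.000e-02 -1.162e+01] shift after turn [512.  193.6 -78.2]
shift first mm [ 525.6 -885.6  -77.1] turn [-1.000e-02 -1.000e-02 -1.162e+01] shift after turn [1029.5  -22.   -78.2]
shift first mm [  90.6 -553.3    0.6] turn [-1.000e-02 -1.000e-02 -1.162e+01] shift after turn [ 517.5 -215.6   -0. ]
```

```bash
r="" ; python3 -m jog '0 0 0 -20 0 0 0;0 0 0 -20 0 0 0;0 0 0 -20 0 0 0;0 0 0 -18 0 0 0;0 27 -21 0 0 0 0;0 27 -21 0 0 0 0;0 27 -21 0 0 0 0;0 27 -21 0 0 0 0;0 27 -21 0 0 0 0;0 27 -21 0 0 0 0;0 27 -21 0 0 0 0;0 27 -21 0 0 0 0;0 27 -21 0 0 0 0;0 27 -21 0 0 0 0;0 27 -21 0 0 0 0;0 27 -21 0 0 0 0;0 27 -21 0 0 0 0;0 27 -21 0 0 0 0;0 27 -21 0 0 0 0;0 27 -21 0 0 0 0' && python3 -m jog '0 0 0 0 0 0 -1.3;0 0 0 0 0 0 -1.3;0 0 0 0 0 0 -1.3;0 0 0 0 0 0 -1.3;0 0 0 0 0 0 -1.3;0 0 0 0 0 0 -1.3;0 0 0 0 0 0 -1.3;0 0 0 0 0 0 -1.3;0 0 0 0 0 0 -1.2' && python3 -m jog '0 32 -13.5 0 0 0 0;0 32 -13.5 0 0 0 0;0 32 -13.5 0 0 0 0;0 32 -13.5 0 0 0 0;0 32 -13.5 0 0 0 0;0 32 -13.5 0 0 0 0;0 32 -13.5 0 0 0 0;0 32 -13.5 0 0 0 0;0 32 -13.5 0 0 0 0;0 32 -13.5 0 0 0 0;0 32 -13.5 0 0 0 0;0 32 -13.5 0 0 0 0;0 32 -13.5 0 0 0 0;0 32 -13.5 0 0 0 0;0 32 -13.5 0 0 0 0;0 32 -13.5 0 0 0 0;0 0 0 0 0 0 0' ; python3 -c "
from g import *
st();to([.451,.3585,.013],down(72.4))"
```

```text
time: 1.87
position: [0.4969, -0.1958, 0.3004]
orientation: [3.117, 0.391, 0.0]
ft_force: [-0.4, -1.1, 0.1]
finger_gap: 1.004
gripper_force: 0.0
time: 2.62
position: [0.4961, -0.1974, 0.3002]
orientation: [-2.531, -1.86, 0.0]
ft_force: [-0.1, -0.2, 0.1]
finger_gap: 1.0
gripper_force: 0.0
time: 4.03
position: [0.4446, 0.3602, 0.3]
orientation: [-2.53, -1.859, 0.0]
ft_force: [-1.0, 0.0, 0.1]
finger_gap: 0.999
gripper_force: 0.0
{'time': 4.033, 'joint_pos': [0.482, 0.008, 1.676, 0.002, 1.457, 0.785], 'position': [0.445, 0.36, 0.3], 'ft_force': [-0.963, 0.05, 0.051], 'gripper_force': 0.0, 'finger_gap': 0.999}
shift first mm [  0.    7.  286.9] turn [-0.02 -0.01  0.04] shift after turn [  0.3   6.6 287. ]
```

```bash
python3 -m jog '0 0 7 30 0 0 0;0 0 0 35 0 0 0;0 0 0 35 0 0 0;0 0 0 35 0 0 0;0 0 0 35 0 0 0;0 0 0 35 0 0 0;0 0 0 30 0 0 0;0 0 0 20 0 0 0;0 0 0 15 0 0 0;0 0 0 7 0 0 0;0 0 0 4 0 0 0;0 0 0 0 0 0 0' && python3 -m jog '.3 0 0 0 0 0 0;.5 0 0 0 0 0 0;.7 0 0 0 0 0 0;.8 0 0 0 0 0 0;1 0 0 0 0 0 0;1 0 0 0 0 0 0;1 0 0 0 0 0 0;1 0 0 0 0 0 0;1 0 0 0 0 0 0;1 0 0 0 0 0 0;1 0 0 0 0 0 0;1 0 0 0 0 0 0' 25; python3 - <<'E'
from g import *
a=vision.snapshot("scene"); b=vision.snapshot("top")
cv2.imwrite("pics/g1.png",np.hstack([tile(a,322,120,80,100),tile(b,90,185,80,100)]))
E
```

```text
time: 5.03
position: [0.4526, 0.3535, 0.0192]
orientation: [-2.537, -1.853, 0.001]
ft_force: [0.4, 0.9, -0.3]
finger_gap: 1.003
gripper_force: 0.0
time: 6.03
position: [0.4526, 0.3538, 0.0194]
orientation: [-2.536, -1.854, 0.0]
ft_force: [0.2, 1.2, -0.5]
finger_gap: 0.246
gripper_force: 25.0
```

View pics/g1.png

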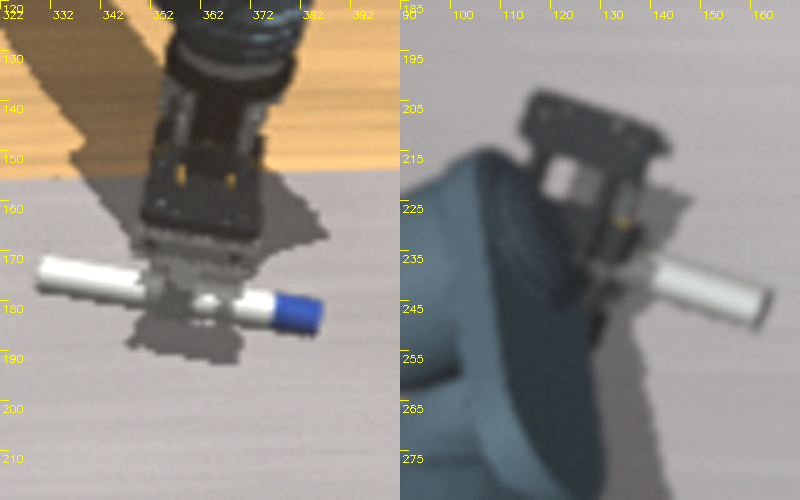

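```bash
python3 -m jog '1 0 0 -20 0 0 0;1 0 0 -35 0 0 0;1 0 0 -35 0 0 0;1 0 0 -35 0 0 0;1 0 0 -35 0 0 0;1 0 0 -35 0 0 0;1 0 0 -35 0 0 0;1 0 0 -30 0 0 0;1 0 0 0 0 0 -1;1 0 0 0 0 0 -1.1;1 0 0 0 0 0 0' 25; cat > t.py <<'E'
from g import *
yawc=-97.1; h=np.array([np.cos(np.radians(yawc)),np.sin(np.radians(yawc)),0]); up=np.array([0,0,1.])
Xc=(h+up)/2**.5; Zc=(up-h)/2**.5; Yc=np.cross(Zc,Xc); O=np.array([.5766,.1126,.045])
E
python3 - <<'E'
from t import *
st()
print("bottle cap",onz("top",384*.64-.2,188*.64-.2,.15), onz("scene",409*.64-.2,355*.64-.2,.15))
p=O+.096*Xc+.0674*Zc; print(p); to(p,down(82.9,-45)); to(p,down(82.9))
E
```

```text
time: 7.05
position: [0.4526, 0.3538, 0.2796]
orientation: [2.355, 2.08, 0.0]
ft_force: [0.4, 0.0, -2.2]
finger_gap: 0.252
gripper_force: 25.0
{'time': 7.05, 'joint_pos': [0.466, 0.025, 1.695, -0.0, 1.42, 0.59], 'position': [0.453, 0.354, 0.28], 'ft_force': [0.354, 0.046, -2.154], 'gripper_force': 24.987, 'finger_gap': 0.252}
bottle cap [0.76441197 0.03114451 0.15      ] [0.77619521 0.03280537 0.15      ]
[0.57410038 0.09253182 0.16054125]
shift first mm [-244.2  152.8  119.1] turn [ 0. -9. -0.] shift after turn [-88.5 152.9 256.9]
shift first mm [-244.2  152.8  119.1] turn [ 0. -0.  0.] shift after turn [-244.2  152.9  119.1]
```

```bash
python3 -m jog '1 -24.4 15.3 0 0 0 0;1 -24.4 15.3 0 0 0 0;1 -24.4 15.3 0 0 0 0;1 -24.4 15.3 0 0 0 0;1 -24.4 15.3 0 0 0 0;1 -24.4 15.3 0 0 0 0;1 -24.4 15.3 0 0 0 0;1 -24.4 15.3 0 0 0 0;1 -24.4 15.3 0 0 0 0;1 -24.4 15.3 0 0 0 0' && python3 -m jog '1 0 0 0 0 -1 0;1 0 0 0 0 -1 0;1 0 0 0 0 -1 0;1 0 0 0 0 -1 0;1 0 0 0 0 -1 0;1 0 0 0 0 -1 0;1 0 0 0 0 -1 0;1 0 0 0 0 -1 0;1 0 0 0 0 -1 0;1 0 0 0 0 0 0' ; python3 - <<'E'
from t import *
st()
p=O+.096*Xc+.0674*Zc; to(p,down(82.9,-45)); 
E
```

```text
time: 7.88
position: [0.5739, 0.0912, 0.2783]
orientation: [-2.358, -2.074, 0.002]
ft_force: [-0.3, 0.4, -2.3]
finger_gap: 0.251
gripper_force: 25.0
time: 8.72
position: [0.5727, 0.0941, 0.2753]
orientation: [1.881, 1.664, -0.787]
ft_force: [0.2, 0.7, -3.0]
finger_gap: 0.249
gripper_force: 25.0
{'time': 8.717, 'joint_pos': [0.266, 0.286, 1.554, -0.716, 1.646, 0.462], 'position': [0.573, 0.094, 0.275], 'ft_force': [0.186, 0.681, -2.97], 'gripper_force': 24.987, 'finger_gap': 0.249}
shift first mm [80.4  2.2 81.9] turn [-0.05  0.03  0.04] shift after turn [80.2  1.6 82.1]
```

```bash
python3 -m jog '1 20 .5 20.5 0 0 0;1 20 .5 20.5 0 0 0;1 20 .5 20.5 0 0 0;1 20 .5 20.5 0 0 0;1 0 0 0 0 0 0;1 0 0 0 0 0 0' ; python3 - <<'E'
from t import *
st()
p=O+.096*Xc+.0674*Zc; to(p,down(82.9,-45)); 
a=vision.snapshot("scene"); b=vision.snapshot("top")
cv2.imwrite("pics/g2.png",np.hstack([tile(a,225,110,80,120),tile(b,195,145,80,120)]))
E
```

```text
time: 9.22
position: [0.5748, 0.0903, 0.1637]
orientation: [1.885, 1.662, -0.784]
ft_force: [0.7, -0.4, -1.3]
finger_gap: 0.247
gripper_force: 25.0
{'time': 9.217, 'joint_pos': [0.258, 0.409, 1.615, -0.716, 1.501, 0.581], 'position': [0.575, 0.09, 0.164], 'ft_force': [0.686, -0.387, -1.324], 'gripper_force': 24.987, 'finger_gap': 0.247}
shift first mm [ 3.7 -1.   0.8] turn [-0.05  0.   -0.  ] shift after turn [ 3.7 -1.   0.8]
```

View pics/g2.png

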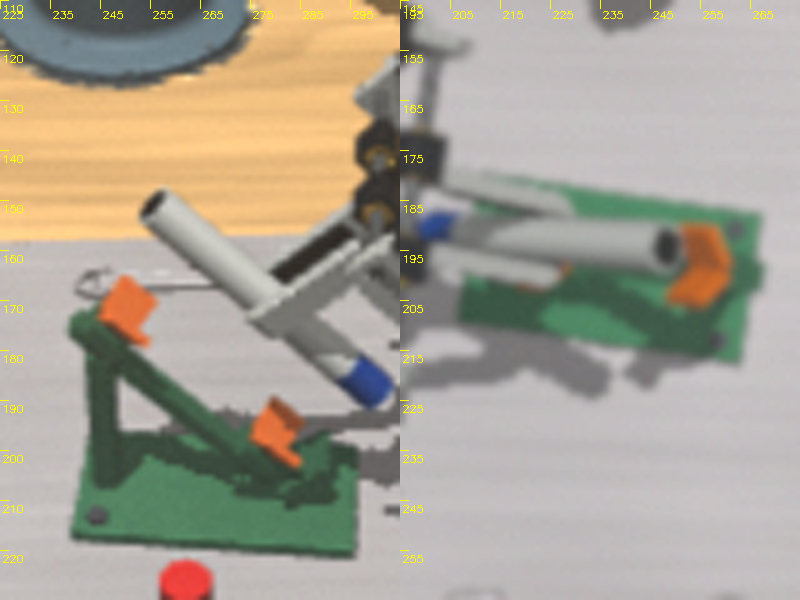

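```bash
python3 - <<'E'
from t import *
o=env.get_obs();Rc=R.from_rotvec(o["orientation"])
c=o["position"]+Rc.apply([-.09,0,.0074]);f=o["position"]+Rc.apply([.09,0,.0074])
print("cut pred top",proj("top",c),"meas",195+265/5-.4,145+247/5-.4,"scene",proj("scene",c),"meas",225+153/5-.4,110+204/5-.4)
print("foot pred scene",proj("scene",f),"meas",225+382/5-.4,110+390/5-.4)
E
```

```text
cut pred top [247.07381566 193.52864254] meas 247.6 194.0 scene [255.24156739 148.80300593] meas 255.2 150.4
foot pred scene [300.54478645 187.16325141] meas 301.0 187.6
```

```bash
python3 -m jog '1 4 -1 10 0 0 0;1 0 0 12 0 0 0;1 0 0 12 0 0 0;1 0 0 10 0 0 0;1 0 0 6 0 0 0;1 0 0 4 0 0 0;1 0 0 0 0 0 0;1 0 0 0 0 0 0' ;  python3 - <<'E'
from t import *
st()
p=O+.096*Xc+.0074*Zc; to(p,down(82.9,-45)); 
E
```

```text
time: 9.98
position: [0.5704, 0.0558, 0.1239]
orientation: [1.884, 1.661, -0.78]
ft_force: [-1.2, -0.6, -1.7]
finger_gap: 0.25
gripper_force: 25.0
{'time': 9.983, 'joint_pos': [0.208, 0.427, 1.676, -0.743, 1.411, 0.601], 'position': [0.57, 0.056, 0.124], 'ft_force': [-1.167, -0.644, -1.653], 'gripper_force': 24.987, 'finger_gap': 0.25}
shift first mm [ 0.2 -0.8  8. ] turn [-0.01 -0.   -0.01] shift after turn [ 0.2 -0.8  8. ]
```

```bash
python3 -m jog '1 0 -.8 2 0 0 0;1 0 0 2 0 0 0;1 0 0 1 0 0 0;1 0 0 1 0 0 0;1 0 0 0 0 0 0' && python3 -m jog '1 0 0 1 0 0 0;1 0 0 1 0 0 0;1 0 0 0 0 0 0' && python3 -m jog '1 2 0 0 0 0 0;1 2 0 0 0 0 0;1 1 0 0 0 0 0;1 0 0 0 0 0 0'
```

```text
time: 10.4
position: [0.5698, 0.0525, 0.1204]
orientation: [1.884, 1.661, -0.777]
ft_force: [0.6, 3.5, 0.9]
finger_gap: 0.249
gripper_force: 25.0
time: 10.65
position: [0.5699, 0.0523, 0.1203]
orientation: [1.885, 1.66, -0.775]
ft_force: [-0.9, 11.4, 7.6]
finger_gap: 0.248
gripper_force: 25.0
time: 10.98
position: [0.5701, 0.0532, 0.1194]
orientation: [1.881, 1.653, -0.784]
ft_force: [-4.9, 3.0, 16.3]
finger_gap: 0.247
gripper_force: 25.0
```

```bash
python3 -m jog '1 0 0 -2 0 0 0;1 0 0 -1.5 0 0 0;1 0 0 0 0 0 0' && python3 -m jog '1 2 0 0 0 0 0;1 1 0 0 0 0 0;1 0 0 0 0 0 0'; python3 -c "
from t import *
d=env.get_obs()['position']-O;F=env.get_obs()['ft_force'];print(d@Xc,d@Yc,d@Zc,F@Xc,F@Yc,F@Zc)"
```

```text
time: 11.23
position: [0.5698, 0.0565, 0.1173]
orientation: [1.883, 1.661, -0.78]
ft_force: [1.8, 2.0, 0.4]
finger_gap: 0.245
gripper_force: 25.0
time: 11.48
position: [0.5702, 0.0585, 0.1149]
orientation: [1.883, 1.661, -0.78]
ft_force: [1.3, 0.2, 0.4]
finger_gap: 0.25
gripper_force: 25.0
0.08794157960566476 0.000325187180158522 0.010960262422397615 0.07592254035516882 1.307206211486803 0.5238221420501479
```

```bash
python3 -m jog '1 1 0 0 0 0 0;1 0 0 0 0 0 0;1 0 0 0 0 0 0' && python3 -m jog '1 1 0 0 0 0 0;1 1 0 0 0 0 0;1 0 0 0 0 0 0;1 0 0 0 0 0 0'; python3 - <<'E'
from t import *
d=env.get_obs()['position']-O;F=env.get_obs()['ft_force'];print(d@Xc,d@Yc,d@Zc,F@Xc,F@Yc,F@Zc)
a=vision.snapshot("scene"); b=vision.snapshot("top")
cv2.imwrite("pics/g3.png",np.hstack([tile(a,235,150,57,80,7),tile(b,195,165,57,80,7)]))
E
```

```text
time: 11.73
position: [0.5702, 0.0588, 0.1148]
orientation: [1.883, 1.66, -0.781]
ft_force: [2.0, -2.9, 2.6]
finger_gap: 0.248
gripper_force: 25.0
time: 12.07
position: [0.5701, 0.059, 0.1147]
orientation: [1.881, 1.657, -0.785]
ft_force: [-0.7, -8.6, 8.0]
finger_gap: 0.248
gripper_force: 25.0
0.08747012049188799 0.00018042362828213018 0.011128747358114997 11.733676674509494 0.38665077808950965 -0.42656373911376555
```

View pics/g3.png

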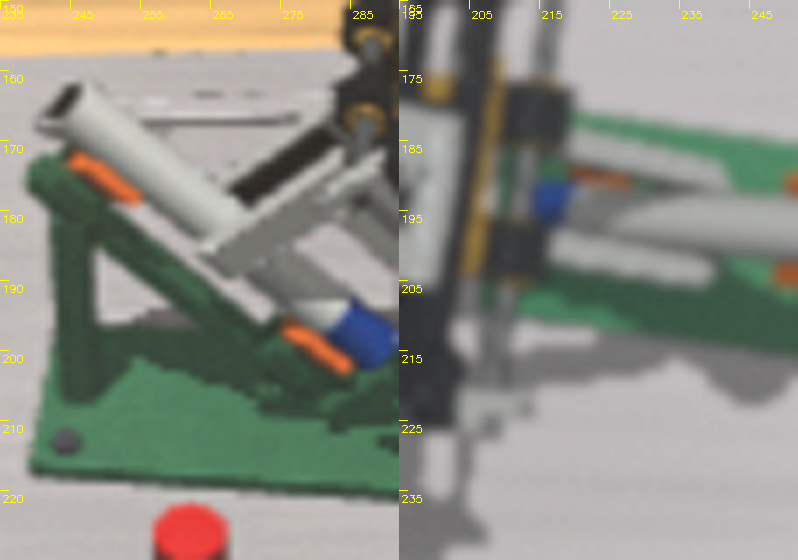

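```bash
python3 -m jog '1 -1.5 0 .5 0 0 0;1 0 0 0 0 0 0;.85 0 0 0 0 0 0;.7 0 0 0 0 0 0;.5 0 0 0 0 0 0;.4 0 0 0 0 0 0;.3 0 0 0 0 0 0;.3 0 0 0 0 0 0;.3 0 0 0 0 0 0;.3 0 0 0 0 0 0;.3 0 0 -10 0 0 0;.3 0 0 -15 0 0 0;.3 0 0 -20 0 0 0;.3 0 0 -20 0 0 0;.3 0 0 0 0 0 0' && python3 -m jog '.3 0 0 0 0 1 0;.3 0 0 0 0 1 0;.3 0 0 0 0 1 0;.3 0 0 0 0 1 0;.3 0 0 0 0 1 0;.3 0 0 0 0 1 0;.3 0 0 0 0 1 0;.3 0 0 0 0 1 0;.3 0 0 0 0 1 0;.3 0 0 0 0 0 0'; python3 - <<'E'
from t import *
st()
p=O+.100*Xc+.003*Zc-.0005*Yc+[0,0,.08-.002]; to(p,down(82.9)) 
a=vision.snapshot("scene"); b=vision.snapshot("top")
cv2.imwrite("pics/g4.png",np.hstack([tile(a,235,150,57,80,7),tile(b,195,165,57,80,7)]))
E
```

```text
time: 13.42
position: [0.5782, 0.1079, 0.1639]
orientation: [1.883, 1.66, -0.77]
ft_force: [1.0, -0.0, 0.1]
finger_gap: 0.705
gripper_force: 0.0
time: 14.25
position: [0.5757, 0.1028, 0.1601]
orientation: [-2.36, -2.074, -0.002]
ft_force: [-0.4, 0.5, -0.1]
finger_gap: 0.701
gripper_force: 0.0
{'time': 14.25, 'joint_pos': [-0.018, 0.158, 1.778, 0.001, 1.205, 0.111], 'position': [0.576, 0.103, 0.16], 'ft_force': [-0.437, 0.511, -0.119], 'gripper_force': 0.0, 'finger_gap': 0.701}
shift first mm [-58.7  -0.6 -35.8] turn [ 0.01 -0.01 -0.06] shift after turn [-58.7  -0.9 -35.7]
```

View pics/g4.png

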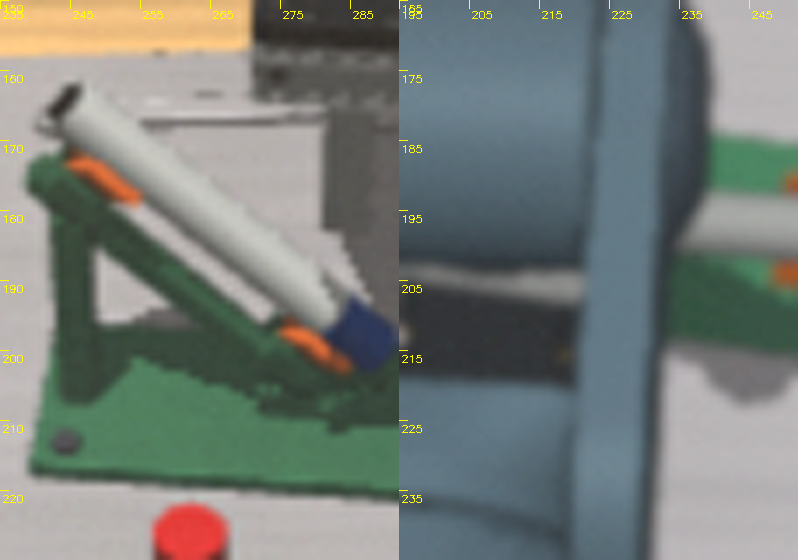

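```bash
python3 -m jog '.3 0 0 -18 0 0 0;.3 0 0 -18 0 0 0;.3 -20 0 0 0 0 0;.3 -20 -.8 0 0 0 0;.3 -18.7 0 0 0 0 0;.3 0 0 20 0 0 0;.3 0 0 20 0 0 0;.3 0 0 20 0 0 0;.3 0 0 12 0 0 0;.3 0 0 8 0 0 0;.3 0 0 0 0 0 0'; python3 - <<'E'
from t import *
st()
p=O+.100*Xc+.003*Zc-.0005*Yc+[0,0,-.002]; to(p,down(82.9)) 
E
```

```text
time: 15.27
position: [0.5664, 0.0474, 0.1137]
orientation: [-2.353, -2.078, 0.005]
ft_force: [0.2, 0.5, -0.3]
finger_gap: 0.698
gripper_force: 0.0
{'time': 15.267, 'joint_pos': [-0.116, 0.183, 1.843, -0.001, 1.119, 0.009], 'position': [0.566, 0.047, 0.114], 'ft_force': [0.223, 0.503, -0.254], 'gripper_force': 0.0, 'finger_gap': 0.698}
shift first mm [-2.7  1.6 -2.2] turn [-0.04  0.01 -0.  ] shift after turn [-2.7  1.6 -2.2]
```

```bash
python3 -m jog '.3 -2.5 1.6 -2 0 0 0;.5 0 0 0 0 0 0;.7 0 0 0 0 0 0;.8 0 0 0 0 0 0;1 0 0 0 0 0 0;1 0 0 0 0 0 0;1 0 0 0 0 0 0;1 0 0 0 0 0 0;1 0 0 0 0 0 0' 30; python3 - <<'E'
from t import *
st(); o=env.get_obs(); d=o["position"]-O; print(d@Xc,d@Yc,d@Zc)
E
```

```text
time: 16.02
position: [0.5688, 0.044, 0.1176]
orientation: [2.356, 2.078, -0.0]
ft_force: [1.0, 0.2, 0.9]
finger_gap: 0.249
gripper_force: 30.0
{'time': 16.017, 'joint_pos': [-0.121, 0.18, 1.838, -0.0, 1.123, 0.004], 'position': [0.569, 0.044, 0.118], 'ft_force': [1.032, 0.152, 0.941], 'gripper_force': 29.99, 'finger_gap': 0.249}
0.1001707641407067 0.0007135690437762854 0.0025210500600220953
```

```bash
python3 -m jog '1 0 0 -8 0 0 0;1 0 0 -20 0 0 0;1 0 0 -25 0 0 0;1 0 0 -30 0 0 0;1 0 0 -30 0 0 0;1 0 0 -22 0 0 0;1 0 0 0 0 0 .7;1 0 0 0 0 0 .7;1 0 0 0 0 0 0' && python3 -m jog '1 0 0 0 0 -1 0;1 0 0 0 0 -1 0;1 0 0 0 0 -1 0;1 0 0 0 0 -1 0;1 0 0 0 0 -1 0;1 0 0 0 0 -1 0;1 0 0 0 0 -1 0;1 0 0 0 0 -1 0;1 0 0 0 0 -1 0;1 0 0 0 0 0 0'; cat >> t.py <<'E'
yv=np.radians(-14.1); V=np.array([.524,-.2708,0]); vx=np.array([np.cos(yv),np.sin(yv),0]); vy=np.array([-vx[1],vx[0],0])
E
python3 - <<'E'
from t import *
st(); to(V+vx*.054+[0,0,.235],down(75.9,-45))
E
```

```text
time: 16.77
position: [0.5687, 0.0441, 0.2533]
orientation: [2.479, 1.929, 0.001]
ft_force: [-0.4, 1.0, -2.0]
finger_gap: 0.252
gripper_force: 30.0
time: 17.6
position: [0.5677, 0.0456, 0.2492]
orientation: [1.996, 1.564, -0.836]
ft_force: [-0.3, 0.4, -2.5]
finger_gap: 0.248
gripper_force: 30.0
{'time': 17.6, 'joint_pos': [0.18, 0.301, 1.585, -0.701, 1.633, 0.516], 'position': [0.568, 0.046, 0.249], 'ft_force': [-0.348, 0.353, -2.522], 'gripper_force': 29.991, 'finger_gap': 0.248}
shift first mm [-214.4   88.2  234.8] turn [-0.04  0.03  0.07] shift after turn [-214.5   88.6  234.6]
```

```bash
python3 -m jog '1 -19.5 8 21.3 0 0 0;1 -19.5 8 21.3 0 0 0;1 -19.5 8 21.3 0 0 0;1 -19.5 8 21.3 0 0 0;1 -19.5 8 21.3 0 0 0;1 -19.5 8 21.3 0 0 0;1 -19.5 8 21.3 0 0 0;1 -19.5 8 21.3 0 0 0;1 -19.5 8 21.3 0 0 0;1 -19.5 8 21.3 0 0 0;1 -19.5 8 21.3 0 0 0;1 0 0 0 0 0 0;1 0 0 0 0 0 0'; python3 - <<'E'
from t import *
st(); to(V+vx*.054+[0,0,.235],down(75.9,-45))
a=vision.snapshot("scene"); b=vision.snapshot("top")
cv2.imwrite("pics/g5.png",np.hstack([tile(a,124,100,80,120),tile(b,310,140,80,120)]))
E
```

```text
time: 18.68
position: [0.5754, -0.2867, 0.2386]
orientation: [2.004, 1.556, -0.828]
ft_force: [-0.8, -0.2, -2.1]
finger_gap: 0.245
gripper_force: 30.0
{'time': 18.683, 'joint_pos': [-0.35, 0.259, 1.657, -0.829, 1.261, 0.182], 'position': [0.575, -0.287, 0.239], 'ft_force': [-0.767, -0.171, -2.126], 'gripper_force': 29.994, 'finger_gap': 0.245}
shift first mm [4.6 0.2 0.5] turn [-0.04 -0.02 -0.04] shift after turn [4.6 0.2 0.5]
```

View pics/g5.png

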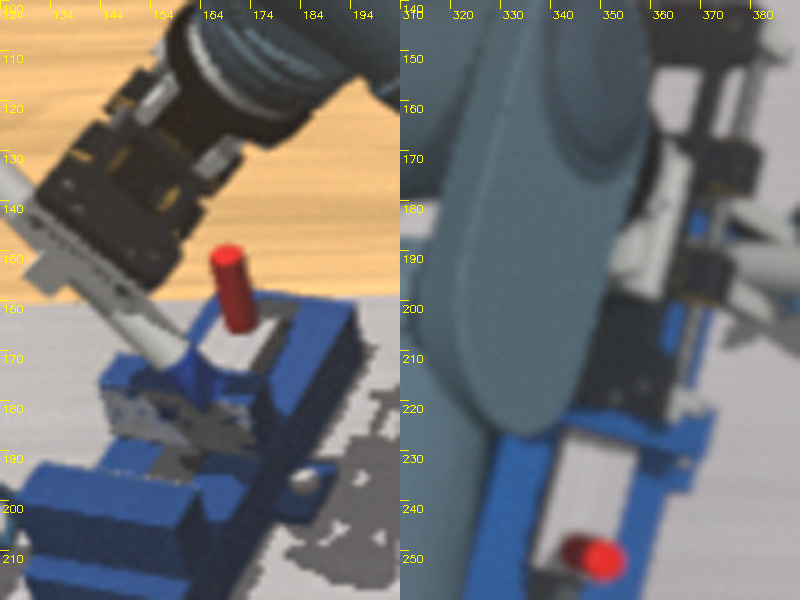

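```bash
cat > tb.py <<'E'
from t import *
def tube(lo=150):
    out={}
    for n,im0 in (("scene","pics/scene0.png"),("top","pics/top0.png")):
        a=vision.snapshot(n).astype(int); b=cv2.resize(cv2.imread(im0)[:,:,::-1],(512,384),interpolation=cv2.INTER_AREA).astype(int)
        m=((np.abs(a-b).sum(2)>60)&(a.min(2)>lo)&(a.max(2)-a.min(2)<25)).astype(np.uint8)
        k,l,s,c=cv2.connectedComponentsWithStats(m,connectivity=8)
        for i in range(1,k):
            if s[i,4]>25:
                q=np.argwhere(l==i)[:,::-1].astype(np.float32); r=cv2.minAreaRect(q)
                print(n,"area",s[i,4],"ctr",np.round(r[0],1),"ends",np.round(cv2.boxPoints(r),0).tolist())
E
python3 - <<'E'
from tb import *
tube(120)
o=env.get_obs();Rc=R.from_rotvec(o["orientation"]);p=o["position"]
for ang in (45,90):
    d=np.array([-np.sin(np.radians(ang)),0,-np.cos(np.radians(ang))]) # tube x in tool frame
    c=p+Rc.apply(d*.079);f=p+Rc.apply(-d*.101);print(ang,"cut",proj("scene",c).round(1),proj("top",c).round(1),"foot",proj("scene",f).round(1),proj("top",f).round(1))
E
```

```text
45 cut [129.3 123.6] [393.2 189.5] foot [146.2 178.9] [364.9 195.1]
90 cut [111.6 129.1] [413.7 197.1] foot [168.  174.2] [341.5 186.9]
```

```bash
cat > an.py <<'E'
from t import *
def an():
    im=vision.snapshot("scene").astype(int); o=env.get_obs();Rc=R.from_rotvec(o["orientation"]);p=o["position"]
    r=[]
    for ang in range(10,131,5):
        d=np.array([-np.sin(np.radians(ang)),0,-np.cos(np.radians(ang))]); v=[]
        for s in np.arange(.03,.078,.003):
            u=np.round(proj("scene",p+Rc.apply(d*s))+[0,1]).astype(int)
            if 0<=u[0]<512 and 0<=u[1]<384: v.append(im[u[1],u[0]])
        v=np.array(v); r.append((ang,int(v.mean()),int((v.max(1)-v.min(1)).mean())))
    print("ang,bright,sat",r)
E
python3 -c "
from an import *
an()"; python3 -m jog '1 0 0 -15 0 0 0;1 0 0 -10 0 0 0;1 0 0 0 0 .5 0;1 0 0 0 0 .5 0;1 0 0 0 0 .5 0;1 0 0 0 0 .5 0;1 0 0 0 0 .5 0;1 0 0 0 0 .5 0;1 0 0 0 0 0 0' 60; python3 -c "
from an import *
an()"
```

```text
ang,bright,sat [(10, 27, 7), (15, 28, 5), (20, 28, 10), (25, 29, 11), (30, 43, 20), (35, 61, 35), (40, 76, 46), (45, 82, 51), (50, 90, 54), (55, 93, 47), (60, 95, 32), (65, 98, 13), (70, 106, 6), (75, 105, 7), (80, 100, 8), (85, 96, 9), (90, 84, 10), (95, 80, 29), (100, 85, 41), (105, 94, 58), (110, 96, 62), (115, 98, 64), (120, 97, 64), (125, 96, 63), (130, 95, 63)]
time: 19.68
position: [0.5816, -0.2682, 0.259]
orientation: [2.177, 1.694, -0.58]
ft_force: [-0.2, 0.2, -1.2]
finger_gap: 0.246
gripper_force: 60.0
ang,bright,sat [(10, 26, 5), (15, 25, 6), (20, 25, 6), (25, 25, 6), (30, 25, 5), (35, 25, 5), (40, 27, 5), (45, 32, 6), (50, 37, 9), (55, 42, 12), (60, 53, 17), (65, 64, 7), (70, 72, 7), (75, 74, 7), (80, 81, 6), (85, 79, 6), (90, 69, 9), (95, 73, 27), (100, 81, 44), (105, 91, 58), (110, 95, 61), (115, 104, 68), (120, 99, 65), (125, 95, 62), (130, 100, 65)]
```

```bash
python3 - <<'E'
from t import *
p=O+.111*Xc+.063*Zc;print(p); to(p+[0,0,.07],down(82.9,-33))
E
```

```text
[0.57240483 0.07891914 0.16803658]
shift first mm [ 299.1  -93.7 -150.1] turn [-0.71 -0.58 -1.22] shift after turn [ 298.7  -51.8 -169.9]
```

```bash
python3 -m jog '1 10 -3 -5 0 0 0;1 15 -5 -8 0 0 0;1 21 -6.5 -10.5 0 0 0;1 21 -6.5 -10.5 0 0 0;1 21 -6.5 -10.5 0 0 0;1 21 -6.5 -10.5 0 0 0;1 21 -6.5 -10.5 0 0 0;1 21 -6.5 -10.5 0 0 0;1 21 -6.5 -10.5 0 0 0;1 21 -6.5 -10.5 0 0 0;1 21 -6.5 -10.5 0 0 0;1 21 -6.5 -10.5 0 0 0;1 21 -6.5 -10.5 0 0 0;1 21 -6.5 -10.5 0 0 0;1 15 -5 -8 0 0 0;1 8 -3 -3 0 0 0;1 0 0 0 -.35 -.3 -.6;1 0 0 0 -.35 -.3 -.6;1 0 0 0 0 0 0' 60; cat > bl.py <<'E'
from t import *
def foot():
    o=env.get_obs();Rc=R.from_rotvec(o["orientation"]);p=o["position"];P={}
    for n,(x0,x1,y0,y1) in (("scene",(215,365,90,235)),("top",(170,300,130,260))):
        a=vision.snapshot(n)[y0:y1,x0:x1].astype(int); m=((a[...,2]-a[...,0]>35)&(a[...,2]-a[...,1]>25)).astype(np.uint8)
        k,l,s,c=cv2.connectedComponentsWithStats(m,connectivity=8)
        if k>1: i=1+np.argmax(s[1:,4]); P[n]=c[i]+[x0,y0]; print(n,s[i,4],P[n].round(1))
    for n in P:
        e=[(np.linalg.norm(proj(n,p+Rc.apply(np.array([np.sin(t),0,np.cos(t)])*L))+([0,1] if n=="scene" else [0,0])-P[n]),round(np.degrees(t)),L) for t in np.radians(range(10,121,2)) for L in np.arange(.07,.1,.003)]
        e.sort(); print(n,[(round(a,2),b,round(c,3)) for a,b,c in e[:4]])
    if len(P)==2:
        x,_=tri(P["scene"]-[0,1],P["top"]); q=Rc.inv().apply(x-p); print("tri foot ctr",x,"tool",q.round(4),"ang",np.degrees(np.arctan2(q[0],q[2])),"L",np.hypot(q[0],q[2]))
E
python3 - <<'E'
from bl import *
st(); foot(); to(O+.111*Xc+.063*Zc,down(82.9,-33))
E
```

```text
time: 21.32
position: [0.5704, 0.0809, 0.2353]
orientation: [2.021, 1.789, -0.604]
ft_force: [-0.7, 0.1, -2.6]
finger_gap: 0.246
gripper_force: 60.0
{'time': 21.317, 'joint_pos': [0.183, 0.226, 1.637, -0.548, 1.491, 0.409], 'position': [0.57, 0.081, 0.235], 'ft_force': [-0.667, 0.078, -2.566], 'gripper_force': 59.992, 'finger_gap': 0.246}
scene 7 [307. 166.]
scene [(np.float64(1.39), 88, np.float64(0.097)), (np.float64(1.59), 86, np.float64(0.097)), (np.float64(1.96), 90, np.float64(0.097)), (np.float64(2.34), 88, np.float64(0.094))]
shift first mm [36.2  1.6 57.5] turn [-0.04 -0.   -0.01] shift after turn [36.2  1.4 57.5]
```

```bash
sed -i 's/m=((a\[...,2\]-a\[...,0\]>35)&(a\[...,2\]-a\[...,1\]>25))/m=((a[...,2]>1.5*a[...,0])\&(a[...,2]>1.3*a[...,1])\&(a[...,2]-a[...,0]>14))/' bl.py; python3 -c "
from bl import *
foot()"
```

```text
scene 58 [304.  166.5]
scene [(np.float64(0.4), 84, np.float64(0.097)), (np.float64(0.75), 82, np.float64(0.097)), (np.float64(0.84), 84, np.float64(0.094)), (np.float64(1.28), 82, np.float64(0.094))]
```

```bash
python3 -m jog '1 12 .5 19 0 0 0;1 12 .5 19 0 0 0;1 12 .4 19 0 0 0;1 0 0 0 0 0 0;1 -3 0 14 0 0 0;1 -3 0 14 0 0 0;1 -2 0 10 0 0 0;1 -1.2 0 6 0 0 0;1 -.8 0 4 0 0 0;1 0 0 0 0 0 0' 60;  python3 - <<'E'
from bl import *
st(); foot(); to(O+.111*Xc+.003*Zc,down(82.9,-33))
E
```

```text
time: 22.35
position: [0.568, 0.0435, 0.1337]
orientation: [2.026, 1.784, -0.603]
ft_force: [0.2, 0.3, -2.3]
finger_gap: 0.245
gripper_force: 60.0
{'time': 22.35, 'joint_pos': [0.122, 0.313, 1.732, -0.578, 1.307, 0.464], 'position': [0.568, 0.044, 0.134], 'ft_force': [0.158, 0.251, -2.291], 'gripper_force': 59.992, 'finger_gap': 0.245}
scene 62 [288.9 193.3]
scene [(np.float64(0.32), 84, np.float64(0.097)), (np.float64(0.71), 84, np.float64(0.094)), (np.float64(0.74), 82, np.float64(0.097)), (np.float64(1.18), 86, np.float64(0.094))]
shift first mm [-1.6 -0.4 11.5] turn [-0.03 -0.   -0.01] shift after turn [-1.6 -0.5 11.5]
```

```bash
python3 -m jog '1 0 0 0 0 -.8 0;1 0 0 2 0 0 0;1 0 0 2 0 0 0;1 0 0 2 0 0 0;1 0 0 1 0 0 0;1 0 0 0 0 0 0' 12 && python3 -m jog '1 0 0 1 0 0 0;1 0 0 1 0 0 0;1 0 0 0 0 0 0' && python3 -m jog '1 0 0 1 0 0 0;1 0 0 1 0 0 0;1 0 0 0 0 0 0'; python3 -c "
from t import *
d=env.get_obs()['position']-O;F=env.get_obs()['ft_force'];print(d@Xc,d@Yc,d@Zc,F@Xc,F@Yc,F@Zc)"
```

```text
time: 22.95
position: [0.5677, 0.0398, 0.1284]
orientation: [1.98, 1.745, -0.664]
ft_force: [-0.7, 0.0, -2.1]
finger_gap: 0.255
gripper_force: 12.0
time: 23.2
position: [0.5675, 0.0388, 0.1267]
orientation: [1.979, 1.745, -0.665]
ft_force: [-0.2, -0.1, -2.6]
finger_gap: 0.253
gripper_force: 12.0
time: 23.45
position: [0.5674, 0.0376, 0.125]
orientation: [1.979, 1.745, -0.665]
ft_force: [-0.3, 0.5, -1.7]
finger_gap: 0.248
gripper_force: 12.0
0.10999199368189704 0.00010289167604309729 0.003191768921054286 -1.522797629156426 -0.39612379263277286 -0.9279480377945164
```

```bash
python3 -m jog '1 0 0 1 0 0 0;1 0 0 1 0 0 0;1 0 0 0 0 0 0';python3 -m jog '1 0 0 1 0 0 0;1 0 0 1 0 0 0;1 0 0 0 0 0 0'; python3 -c "
from bl import *
d=env.get_obs()['position']-O;F=env.get_obs()['ft_force'];print(d@Xc,d@Yc,d@Zc,F@Xc,F@Yc,F@Zc)
foot()"
```

```text
time: 23.7
position: [0.5673, 0.0365, 0.1236]
orientation: [1.979, 1.745, -0.664]
ft_force: [-0.1, 0.0, -1.0]
finger_gap: 0.249
gripper_force: 12.0
time: 23.95
position: [0.5677, 0.0356, 0.1226]
orientation: [1.979, 1.745, -0.663]
ft_force: [0.6, 1.8, 1.6]
finger_gap: 0.25
gripper_force: 12.0
0.10969979978844321 0.0006896368031195088 5.634082384605582e-05 -0.23849444342114334 0.36415167430288464 2.4600225079978975
scene 54 [285.3 196.7]
scene [(np.float64(0.29), 86, np.float64(0.097)), (np.float64(0.7), 84, np.float64(0.097)), (np.float64(0.83), 86, np.float64(0.094)), (np.float64(1.26), 88, np.float64(0.097))]
```

```bash
python3 -m jog '1 2 0 .2 0 0 0;1 2 0 .2 0 0 0;1 2 0 .2 0 0 0;1 1.5 0 .2 0 0 0;1 0 0 0 0 0 0';python3 -m jog '1 1 0 .1 0 0 0;1 1 0 .1 0 0 0;1 0 0 0 0 0 0'; python3 -m jog '1 1 0 .1 0 0 0;1 1 0 .1 0 0 0;1 0 0 0 0 0 0';python3 -c "
from bl import *
d=env.get_obs()['position']-O;F=env.get_obs()['ft_force'];print(d@Xc,d@Yc,d@Zc,F@Xc,F@Yc,F@Zc)
foot()"
```

```text
time: 24.47
position: [0.5682, 0.0392, 0.1189]
orientation: [1.976, 1.741, -0.669]
ft_force: [-1.9, -5.5, 9.2]
finger_gap: 0.252
gripper_force: 12.0
time: 24.72
position: [0.5683, 0.0396, 0.1185]
orientation: [1.975, 1.738, -0.673]
ft_force: [-2.4, -8.4, 12.1]
finger_gap: 0.25
gripper_force: 12.0
time: 24.97
position: [0.5684, 0.0406, 0.1175]
orientation: [1.974, 1.737, -0.674]
ft_force: [-3.6, -9.2, 13.6]
finger_gap: 0.249
gripper_force: 12.0
0.10251910414202173 0.000807747224170919 7.515974564002714e-05 16.397932707698647 -2.4199188023497777 2.801357605577877
scene 54 [286.3 197.7]
scene [(np.float64(0.12), 86, np.float64(0.094)), (np.float64(0.8), 86, np.float64(0.097)), (np.float64(0.94), 84, np.float64(0.094)), (np.float64(0.97), 88, np.float64(0.094))]
```

```bash
python3 -m jog '1 -2 0 0 0 0 0;.85 0 0 0 0 0 0;.7 0 0 0 0 0 0;.5 0 0 0 0 0 0;.3 0 0 0 0 0 0;.3 0 0 0 0 0 0;.3 0 0 0 0 0 0;.3 0 0 0 0 0 0;.3 0 0 -10 0 0 0;.3 0 0 -20 0 0 0;.3 0 0 -20 0 0 0;.3 0 0 -15 0 0 0;.3 0 0 0 0 0 0' && python3 -m jog '.3 0 0 0 0 1 0;.3 0 0 0 0 1 0;.3 0 0 0 0 1 0;.3 0 0 0 0 1 0;.3 0 0 0 0 1 0;.3 0 0 0 0 1 0;.3 0 0 0 0 1 0;.3 0 0 0 0 .5 0;.3 0 0 0 0 0 0'; python3 - <<'E'
from bl import *
st()
p=O+.096*Xc+.002*Zc+.0005*Yc+[0,0,.05-.002]; to(p,down(82.9)); foot()
a=vision.snapshot("scene")
b=vision.snapshot("top"); cv2.imwrite("pics/g6.png",np.hstack([tile(a,225,100,80,120),tile(b,195,145,80,120)]))
E
```

```text
time: 26.15
position: [0.5751, 0.083, 0.1708]
orientation: [1.978, 1.744, -0.656]
ft_force: [-0.1, -0.3, -0.2]
finger_gap: 0.699
gripper_force: 0.0
time: 26.9
position: [0.5727, 0.0792, 0.1669]
orientation: [-2.354, -2.068, -0.008]
ft_force: [0.5, -0.8, -0.7]
finger_gap: 0.701
gripper_force: 0.0
{'time': 26.9, 'joint_pos': [-0.063, 0.136, 1.79, 0.01, 1.219, 0.063], 'position': [0.573, 0.079, 0.167], 'ft_force': [0.507, -0.809, -0.67], 'gripper_force': 0.0, 'finger_gap': 0.701}
shift first mm [-32.9   0.5   4.3] turn [-0.03 -0.11 -0.06] shift after turn [-32.9   0.3   4.6]
scene 54 [286.3 197.7]
scene [(np.float64(5.15), 16, np.float64(0.097)), (np.float64(5.2), 18, np.float64(0.097)), (np.float64(5.37), 14, np.float64(0.097)), (np.float64(5.53), 20, np.float64(0.097))]
```

```bash
python3 -m jog '.3 -16.5 .2 0 0 0 0;.3 -16.5 .2 0 0 0 0;.3 0 0 15 0 0 0;.3 0 0 18 0 0 0;.3 0 0 12 0 0 0;.3 0 0 7 0 0 0;.3 0 0 0 0 0 0;.5 0 0 0 0 0 0;.7 0 0 0 0 0 0;.8 0 0 0 0 0 0;1 0 0 0 0 0 0;1 0 0 0 0 0 0;1 0 0 0 0 0 0;1 0 0 0 0 0 0;1 0 0 0 0 0 0' 60; python3 - <<'E'
from bl import *
st(); o=env.get_obs(); d=o["position"]-O; print(d@Xc,d@Yc,d@Zc); foot()
E
python3 -m jog '1 0 0 -2 0 0 0;1 0 0 -3 0 0 0;1 0 0 -5 0 0 0;1 0 0 0 0 0 0' ; python3 -m jog '1 0 0 -10 0 0 0;1 0 0 -15 0 0 0;1 0 0 -15 0 0 0;1 0 0 -15 0 0 0;1 0 0 -15 0 0 0;1 0 0 0 0 0 0'; python3 - <<'E'
from bl import *
foot()
E
```

```text
time: 28.35
position: [0.5695, 0.0486, 0.1152]
orientation: [-2.352, -2.072, -0.009]
ft_force: [0.1, -0.9, 0.5]
finger_gap: 0.245
gripper_force: 60.0
{'time': 28.35, 'joint_pos': [-0.117, 0.186, 1.837, 0.01, 1.121, 0.005], 'position': [0.569, 0.049, 0.115], 'ft_force': [0.126, -0.878, 0.509], 'gripper_force': 60.001, 'finger_gap': 0.245}
0.09517342742453722 0.0008248186336971214 0.004132038896032551
scene 56 [286.4 197.6]
scene [(np.float64(0.43), 46, np.float64(0.088)), (np.float64(0.52), 46, np.float64(0.085)), (np.float64(0.7), 44, np.float64(0.088)), (np.float64(1.0), 48, np.float64(0.085))]
time: 28.78
position: [0.5696, 0.0486, 0.1258]
orientation: [-2.352, -2.072, -0.009]
ft_force: [0.5, -1.1, -1.4]
finger_gap: 0.242
gripper_force: 60.0
time: 29.28
position: [0.5713, 0.0477, 0.1991]
orientation: [-2.355, -2.075, -0.015]
ft_force: [0.7, -1.0, -1.1]
finger_gap: 0.245
gripper_force: 60.0
scene 67 [287.2 176.9]
scene [(np.float64(0.49), 46, np.float64(0.088)), (np.float64(0.5), 44, np.float64(0.088)), (np.float64(0.86), 46, np.float64(0.085)), (np.float64(1.05), 44, np.float64(0.091))]
```

```bash
python3 -m jog '1 0 0 -15 0 0 0;1 0 0 -20 0 0 0;1 0 0 -15 0 0 0;1 0 0 0 0 0 .7;1 0 0 0 0 0 .7;1 0 0 0 0 -.3 0;1 0 0 0 0 -.5 0;1 0 0 0 0 -.6 0;1 0 0 0 0 -.6 0;1 0 0 0 0 -.6 0;1 0 0 0 0 -.4 0;1 0 0 0 0 0 0'  ; python3 - <<'E'
from bl import *
st();foot()
E
```

```text
time: 30.38
position: [0.5686, 0.0486, 0.2427]
orientation: [2.346, 1.83, -0.307]
ft_force: [0.6, -0.3, -1.3]
finger_gap: 0.246
gripper_force: 60.0
{'time': 30.383, 'joint_pos': [-0.001, 0.113, 1.686, -0.248, 1.417, 0.293], 'position': [0.569, 0.049, 0.243], 'ft_force': [0.636, -0.256, -1.278], 'gripper_force': 60.0, 'finger_gap': 0.246}
scene 52 [281.3 168.8]
scene [(np.float64(0.33), 46, np.float64(0.088)), (np.float64(0.69), 44, np.float64(0.088)), (np.float64(0.94), 46, np.float64(0.085)), (np.float64(1.01), 44, np.float64(0.091))]
```

Holding at 46° this time. Continue tilting.

```bash
python3 -m jog '1 0 0 0 0 -.4 0;1 0 0 0 0 -.6 0;1 0 0 0 0 -.8 0;1 0 0 0 0 -.8 0;1 0 0 0 0 -.8 0;1 0 0 0 0 -.8 0;1 0 0 0 0 -.8 0;1 0 0 0 0 -.6 0;1 0 0 0 0 -.4 0;1 0 0 0 0 0 0'  ; python3 - <<'E'
from bl import *
st();foot();to(V+vx*.054+[0,0,.235],down(75.9,-45))
E
```

```text
time: 31.32
position: [0.5688, 0.0478, 0.2429]
orientation: [2.007, 1.567, -0.828]
ft_force: [0.6, -0.7, -2.7]
finger_gap: 0.242
gripper_force: 60.0
{'time': 31.317, 'joint_pos': [0.18, 0.308, 1.585, -0.69, 1.625, 0.523], 'position': [0.569, 0.048, 0.243], 'ft_force': [0.598, -0.7, -2.735], 'gripper_force': 60.0, 'finger_gap': 0.242}
scene 48 [263.9 170.8]
scene [(np.float64(0.44), 42, np.float64(0.091)), (np.float64(0.69), 44, np.float64(0.091)), (np.float64(0.89), 42, np.float64(0.094)), (np.float64(0.96), 42, np.float64(0.088))]
shift first mm [-221.7   88.6  229.9] turn [-0.06 -0.11  0.01] shift after turn [-219.3   87.6  232.6]
```

```bash
python3 -m jog '1 -4 1.6 4.2 0 0 0;1 -8 3.2 8.4 0 0 0;1 -12.3 4.9 12.8 0 0 0;1 -12.3 4.9 12.8 0 0 0;1 -12.3 4.9 12.8 0 0 0;1 -12.3 4.9 12.8 0 0 0;1 -12.3 4.9 12.8 0 0 0;1 -12.3 4.9 12.8 0 0 0;1 -12.3 4.9 12.8 0 0 0;1 -12.3 4.9 12.8 0 0 0;1 -12.3 4.9 12.8 0 0 0;1 -12.3 4.9 12.8 0 0 0;1 -12.3 4.9 12.8 0 0 0;1 -12.3 4.9 12.8 0 0 0;1 -12.3 4.9 12.8 0 0 0;1 -12.3 4.9 12.8 0 0 0;1 -12.3 4.9 12.8 0 0 0;1 -12.3 4.9 12.8 0 0 0;1 -8 3.2 8.4 0 0 0;1 -4 1.6 4.2 0 0 0';python3 -m jog '1 0 0 0 0 0 0'; python3 - <<'E'
from an import *
st();an();to(V+vx*.054+[0,0,.235],down(75.9,-45))
a=vision.snapshot("scene"); b=vision.snapshot("top")
cv2.imwrite("pics/g7.png",np.hstack([tile(a,124,100,80,120),tile(b,330,140,80,120)]))
E
```

```text
time: 33.08
position: [0.5753, -0.2854, 0.2358]
orientation: [2.01, 1.561, -0.826]
ft_force: [0.2, -0.3, -1.4]
finger_gap: 0.241
gripper_force: 59.9
time: 33.17
position: [0.5755, -0.2846, 0.2356]
orientation: [2.009, 1.562, -0.826]
ft_force: [-0.4, -0.0, -1.8]
finger_gap: 0.243
gripper_force: 59.9
{'time': 33.167, 'joint_pos': [-0.348, 0.261, 1.657, -0.822, 1.261, 0.181], 'position': [0.576, -0.285, 0.236], 'ft_force': [-0.391, -0.032, -1.835], 'gripper_force': 59.887, 'finger_gap': 0.243}
ang,bright,sat [(10, 26, 8), (15, 26, 5), (20, 34, 12), (25, 31, 11), (30, 37, 15), (35, 54, 29), (40, 71, 42), (45, 79, 50), (50, 86, 54), (55, 89, 50), (60, 94, 37), (65, 97, 16), (70, 106, 5), (75, 109, 5), (80, 104, 6), (85, 95, 5), (90, 81, 8), (95, 77, 17), (100, 86, 46), (105, 93, 57), (110, 97, 62), (115, 92, 60), (120, 96, 63), (125, 97, 64), (130, 97, 64)]
shift first mm [0.2 0.7 0.5] turn [-0.06 -0.1  -0.  ] shift after turn [0.2 0.7 0.5]
```

View pics/g7.png

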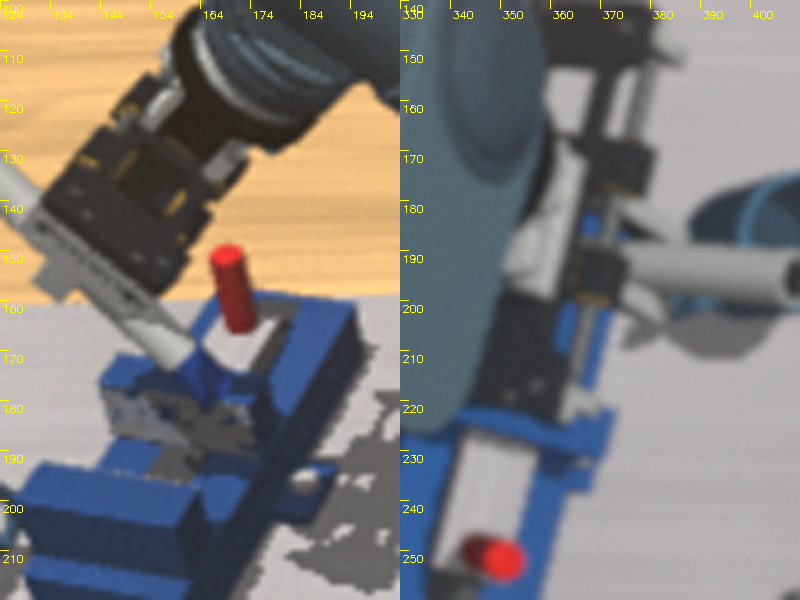

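```bash
python3 -m jog '1 -15 0 -15 0 0 0;1 -20 0 -20 0 0 0;1 -15 0 -15 0 0 0' 60; python3 - <<'E'
from t import *
p=O+.112*Xc+.063*Zc;to(p+[0,0,.12],down(82.9,-36))
o=env.get_obs();o=dict(position=p+[0,0,.12],orientation=down(82.9,-36).as_rotvec());to(p,down(82.9,-36),o);to(O+.112*Xc+.013*Zc,down(82.9,-36),o)
E
```

```text
time: 33.57
position: [0.5767, -0.2827, 0.3076]
orientation: [2.006, 1.565, -0.824]
ft_force: [0.4, 0.0, -0.5]
finger_gap: 0.239
gripper_force: 59.9
shift first mm [ 262.2  -92.4 -231. ] turn [-0.94  1.7  -1.05] shift after turn [ 300.4  -48.9 -195. ]
shift first mm [70.5 -0.  97.1] turn [-0.  0.  0.] shift after turn [70.5 -0.  97.1]
shift first mm [ 62.7   0.  146.5] turn [-0.  0.  0.] shift after turn [ 62.7  -0.  146.5]
```

```bash
python3 -m jog '1 15 -5.4 -13 0 0 0;1 24.7 -8.7 -21.8 0 0 0;1 24.7 -8.7 -21.8 0 0 0;1 24.7 -8.7 -21.8 0 0 0;1 24.7 -8.7 -21.8 0 0 0;1 24.7 -8.7 -21.8 0 0 0;1 24.7 -8.7 -21.8 0 0 0;1 24.7 -8.7 -21.8 0 0 0;1 24.7 -8.7 -21.8 0 0 0;1 24.7 -8.7 -21.8 0 0 0;1 24.7 -8.7 -21.8 0 0 0;1 0 0 0 -.47 .85 -.52;1 0 0 0 -.47 .85 -.52;1 17 0 24 0 0 0;1 17 0 24 0 0 0;1 17 0 24 0 0 0;1 17 0 24 0 0 0;1 0 0 0 0 0 0' 60;  python3 - <<'E'
from bl import *
st(); foot(); to(O+.112*Xc+.011*Zc,down(82.9,-36))
E
```

```text
time: 35.07
position: [0.5682, 0.076, 0.1634]
orientation: [1.989, 1.76, -0.659]
ft_force: [-0.8, -0.5, -2.6]
finger_gap: 0.24
gripper_force: 59.9
{'time': 35.067, 'joint_pos': [0.192, 0.322, 1.676, -0.6, 1.411, 0.494], 'position': [0.568, 0.076, 0.163], 'ft_force': [-0.831, -0.495, -2.58], 'gripper_force': 59.878, 'finger_gap': 0.24}
scene 55 [299.  185.8]
top 2 [204.  190.5]
scene [(np.float64(0.09), 84, np.float64(0.094)), (np.float64(0.85), 84, np.float64(0.097)), (np.float64(0.98), 82, np.float64(0.094)), (np.float64(1.0), 84, np.float64(0.091))]
top [(np.float64(1.89), 96, np.float64(0.07)), (np.float64(1.89), 98, np.float64(0.07)), (np.float64(1.99), 94, np.float64(0.073)), (np.float64(2.05), 100, np.float64(0.07))]
tri foot ctr [0.58227129 0.14162265 0.10519329] tool [0.0883 0.0064 0.0075] ang 85.12404614551473 L 0.08858680229851816
shift first mm [-5.9  0.4 50.8] turn [-0.02  0.01 -0.  ] shift after turn [-6.   0.3 50.8]
```

```bash
python3 -m jog '1 -2 .3 18 0 0 0;1 -2 0 18 0 0 0;1 -1.5 0 12 0 0 0;1 -1 0 5 0 0 0;1 -.4 0 3 0 0 0;1 -.4 0 2 0 0 0;1 0 0 0 0 0 0' 12 && python3 -m jog '1 0 0 2 0 0 0;1 0 0 1 0 0 0;1 0 0 1 0 0 0;1 0 0 0 0 0 0';  python3 - <<'E'
from bl import *
d=env.get_obs()['position']-O;F=env.get_obs()['ft_force'];print(d@Xc,d@Yc,d@Zc,F@Xc,F@Yc,F@Zc)
foot()
E
```

```text
time: 35.75
position: [0.5682, 0.0361, 0.128]
orientation: [1.99, 1.753, -0.645]
ft_force: [-0.0, -0.4, -2.1]
finger_gap: 0.252
gripper_force: 12.0
time: 36.08
position: [0.5677, 0.0339, 0.1244]
orientation: [1.99, 1.753, -0.645]
ft_force: [0.7, 1.3, -0.3]
finger_gap: 0.25
gripper_force: 12.0
0.11210797649749882 0.0009294195406426304 0.00013506115303744265 -1.2245398212243055 0.4846070310705478 0.7513598952732587
scene 52 [284.4 196. ]
scene [(np.float64(0.46), 84, np.float64(0.094)), (np.float64(0.56), 84, np.float64(0.097)), (np.float64(0.69), 86, np.float64(0.094)), (np.float64(1.07), 86, np.float64(0.097))]
```

```bash
python3 -m jog '1 0 0 1 0 0 0;1 2 0 .3 0 0 0;1 2 0 .3 0 0 0;1 2 0 .3 0 0 0;1 2 0 .3 0 0 0;1 1 0 0 0 0 0;.85 0 0 0 0 0 0;.6 0 0 0 0 0 0;.3 0 0 0 0 0 0;.3 0 0 0 0 0 0;.3 0 0 0 0 0 0;.3 0 0 -12 0 0 0;.3 0 0 -20 0 0 0;.3 0 0 -25 0 0 0' && python3 -m jog '.3 0 0 0 0 1.2 0;.3 0 0 0 0 1.2 0;.3 0 0 0 0 1.2 0;.3 0 0 0 0 1.2 0;.3 0 0 0 0 1.2 0;.3 0 0 0 0 1.2 0;.3 0 0 0 0 0 0'; python3 - <<'E'
from bl import *
st()
p=O+.098*Xc+.003*Zc+.0008*Yc+[0,0,-.001]; to(p,down(82.9)); foot()
E
```

```text
time: 37.35
position: [0.5714, 0.0729, 0.1628]
orientation: [1.991, 1.754, -0.65]
ft_force: [0.7, 0.1, -0.2]
finger_gap: 0.685
gripper_force: 0.0
time: 37.93
position: [0.5728, 0.0707, 0.1644]
orientation: [2.36, 2.072, 0.004]
ft_force: [0.2, 0.4, 0.2]
finger_gap: 0.701
gripper_force: 0.0
{'time': 37.933, 'joint_pos': [-0.074, 0.134, 1.796, 0.002, 1.209, 0.055], 'position': [0.573, 0.071, 0.164], 'ft_force': [0.158, 0.388, 0.15], 'gripper_force': 0.0, 'finger_gap': 0.701}
shift first mm [-25.3  -0.5  49. ] turn [ 0.03 -0.02 -0.07] shift after turn [-25.2  -0.6  49. ]
scene 53 [286.4 197.7]
scene [(np.float64(4.86), 22, np.float64(0.097)), (np.float64(4.99), 20, np.float64(0.097)), (np.float64(5.01), 24, np.float64(0.097)), (np.float64(5.4), 18, np.float64(0.097))]
```

```bash
python3 -m jog '.3 -13 -.5 0 0 0 0;.3 -12 0 0 0 0 0;.3 0 0 18 0 0 0;.3 0 0 18 0 0 0;.3 0 0 13 0 0 0;.6 0 0 0 0 0 0;1 0 0 0 0 0 0;1 0 0 0 0 0 0;1 0 0 0 0 0 0;1 0 0 0 0 0 0;1 0 0 0 0 0 0;1 0 0 0 0 0 0;1 0 0 0 0 0 0;1 0 0 0 0 0 0' 60; python3 - <<'E'
from bl import *
st(); o=env.get_obs(); d=o["position"]-O; print(d@Xc,d@Yc,d@Zc); foot()
E
```

```text
time: 39.2
position: [0.5694, 0.0481, 0.1147]
orientation: [2.356, 2.076, 0.002]
ft_force: [1.2, -0.1, 0.1]
finger_gap: 0.242
gripper_force: 60.0
{'time': 39.2, 'joint_pos': [-0.114, 0.185, 1.839, 0.0, 1.116, 0.012], 'position': [0.569, 0.048, 0.115], 'ft_force': [1.216, -0.112, 0.073], 'gripper_force': 60.001, 'finger_gap': 0.242}
0.09516308085431621 0.0007827418093859367 0.0033681554257743926
scene 56 [286.4 197.6]
scene [(np.float64(0.42), 46, np.float64(0.088)), (np.float64(0.63), 48, np.float64(0.085)), (np.float64(0.69), 46, np.float64(0.085)), (np.float64(0.78), 48, np.float64(0.088))]
```

Gripped. Now lift well above the rest before tilting and crossing (the foot struck the rest's top last time).

```bash
python3 -m jog '1 0 0 -8 0 0 0;1 0 0 -18 0 0 0;1 0 0 -25 0 0 0;1 0 0 -30 0 0 0;1 0 0 -30 0 0 0;1 0 0 -30 0 0 0;1 0 0 -30 0 0 0;1 0 0 -22 0 0 0;1 0 0 -12 0 0 .7;1 0 0 0 0 0 .7;1 0 0 0 0 -.6 0;1 0 0 0 0 -.9 0;1 0 0 0 0 -1.1 0;1 0 0 0 0 -1.1 0;1 0 0 0 0 -1.1 0;1 0 0 0 0 -1.1 0;1 0 0 0 0 -1.1 0;1 0 0 0 0 -1 0;1 0 0 0 0 -1 0;1 0 0 0 0 0 0' 60; python3 - <<'E'
from bl import *
st();foot();to(V+vx*.054+[0,0,.310],down(75.9,-45))
E
```

```text
time: 40.97
position: [0.5673, 0.0496, 0.3154]
orientation: [1.997, 1.561, -0.837]
ft_force: [-0.2, 0.4, -2.8]
finger_gap: 0.242
gripper_force: 60.0
{'time': 40.967, 'joint_pos': [0.186, 0.247, 1.528, -0.707, 1.725, 0.449], 'position': [0.567, 0.05, 0.315], 'ft_force': [-0.239, 0.411, -2.818], 'gripper_force': 59.998, 'finger_gap': 0.242}
scene 53 [264.9 149.2]
scene [(np.float64(0.32), 44, np.float64(0.091)), (np.float64(0.63), 44, np.float64(0.088)), (np.float64(1.12), 46, np.float64(0.088)), (np.float64(1.12), 46, np.float64(0.091))]
shift first mm [-221.3   89.7  231.6] turn [-0.04 -0.01  0.  ] shift after turn [-221.    89.   232.2]
```

```bash
python3 -m jog '1 -8 3.2 8.4 0 0 0;1 -14 5.7 14.7 0 0 0;1 -18 7.3 18.8 0 0 0;1 -18 7.3 18.8 0 0 0;1 -18 7.3 18.8 0 0 0;1 -18 7.3 18.8 0 0 0;1 -18 7.3 18.8 0 0 0;1 -18 7.3 18.8 0 0 0;1 -18 7.3 18.8 0 0 0;1 -18 7.3 18.8 0 0 0;1 -18 7.3 18.8 0 0 0;1 -18 7.3 18.8 0 0 0;1 -12 4.9 12.6 0 0 0;1 -7 2.8 7.3 0 0 0;1 0 0 0 0 0 0'; python3 - <<'E'
from an import *
st();an();to(V+vx*.054+[0,0,.180],down(75.9,-45))
E
```

```text
time: 42.32
position: [0.5756, -0.2865, 0.3129]
orientation: [2.005, 1.552, -0.829]
ft_force: [0.0, -0.2, -2.0]
finger_gap: 0.242
gripper_force: 60.0
{'time': 42.317, 'joint_pos': [-0.349, 0.19, 1.597, -0.805, 1.35, 0.089], 'position': [0.576, -0.287, 0.313], 'ft_force': [0.019, -0.166, -2.002], 'gripper_force': 59.997, 'finger_gap': 0.242}
ang,bright,sat [(10, 21, 6), (15, 23, 7), (20, 23, 6), (25, 25, 7), (30, 28, 9), (35, 27, 8), (40, 32, 5), (45, 40, 5), (50, 50, 6), (55, 65, 5), (60, 75, 21), (65, 86, 45), (70, 91, 51), (75, 95, 53), (80, 97, 54), (85, 98, 55), (90, 101, 59), (95, 103, 64), (100, 107, 70), (105, 110, 73), (110, 112, 74), (115, 114, 75), (120, 113, 75), (125, 112, 74), (130, 111, 74)]
shift first mm [94.5 -0.1 93. ] turn [-0.03 -0.01 -0.05] shift after turn [94.6  0.1 93. ]
```

```bash
python3 -m jog '1 12 0 12 0 0 0;1 20 0 20 0 0 0;1 20 0 20 0 0 0;1 20 0 20 0 0 0;1 14 0 14 0 0 0;1 8 0 7 0 0 0;1 0 0 0 0 0 0'; python3 - <<'E'
from an import *
st();to(V+vx*.054+[0,0,.157],down(75.9,-45))
E
```

```text
time: 42.95
position: [0.5754, -0.2812, 0.1755]
orientation: [2.001, 1.563, -0.833]
ft_force: [-0.7, 0.4, -1.9]
finger_gap: 0.239
gripper_force: 60.0
{'time': 42.95, 'joint_pos': [-0.341, 0.334, 1.69, -0.857, 1.197, 0.267], 'position': [0.575, -0.281, 0.175], 'ft_force': [-0.659, 0.374, -1.88], 'gripper_force': 59.997, 'finger_gap': 0.239}
shift first mm [11.3  1.7 14.8] turn [-0.06 -0.02  0.04] shift after turn [11.4  1.6 14.8]
```

```bash
python3 -m jog '1 4 1.6 5.5 0 0 0;1 3.5 0 4.5 0 0 0;1 2.5 0 3 0 0 0;1 1.4 0 1.8 0 0 0;1 0 0 0 0 0 0' && python3 -m jog '1 1.4 0 1.4 0 0 0;1 1.4 0 1.4 0 0 0;1 0 0 0 0 0 0'&& python3 -m jog '1 1 0 1 0 0 0;1 .7 0 .7 0 0 0;1 0 0 0 0 0 0'
```

```text
time: 43.37
position: [0.5782, -0.2859, 0.1611]
orientation: [2.001, 1.556, -0.827]
ft_force: [0.4, -0.3, -2.3]
finger_gap: 0.245
gripper_force: 60.0
time: 43.62
position: [0.578, -0.2858, 0.157]
orientation: [2.001, 1.557, -0.828]
ft_force: [0.4, -0.1, -1.7]
finger_gap: 0.248
gripper_force: 60.0
time: 43.87
position: [0.5779, -0.2857, 0.1545]
orientation: [2.001, 1.557, -0.829]
ft_force: [0.8, 0.6, -2.4]
finger_gap: 0.243
gripper_force: 60.0
```

```bash
python3 -m jog '1 1 0 1 0 0 0;1 .7 0 .7 0 0 0;1 0 0 0 0 0 0' 20&& python3 -m jog '1 .7 0 .7 0 0 0;1 .7 0 .7 0 0 0;1 0 0 0 0 0 0'&& python3 -m jog '1 .7 0 .7 0 0 0;1 .7 0 .7 0 0 0;1 0 0 0 0 0 0'
```

```text
time: 44.12
position: [0.5779, -0.2857, 0.1521]
orientation: [2.001, 1.557, -0.829]
ft_force: [-0.1, 0.8, -2.8]
finger_gap: 0.251
gripper_force: 20.0
time: 44.37
position: [0.5779, -0.2857, 0.1501]
orientation: [2.001, 1.557, -0.829]
ft_force: [-0.6, 0.7, -1.4]
finger_gap: 0.249
gripper_force: 20.0
time: 44.62
position: [0.578, -0.2858, 0.1484]
orientation: [2.001, 1.556, -0.829]
ft_force: [0.3, 0.6, -1.7]
finger_gap: 0.251
gripper_force: 20.0
```

```bash
python3 -m jog '1 .7 0 .7 0 0 0;1 .7 0 .7 0 0 0;1 0 0 0 0 0 0' 20&& python3 -m jog '1 .7 0 .7 0 0 0;1 .7 0 .7 0 0 0;1 0 0 0 0 0 0'
```

```text
time: 44.87
position: [0.5784, -0.2863, 0.1484]
orientation: [2.0, 1.554, -0.83]
ft_force: [-1.5, 1.9, 5.7]
finger_gap: 0.253
gripper_force: 20.0
time: 45.12
position: [0.5788, -0.2869, 0.1483]
orientation: [1.998, 1.552, -0.831]
ft_force: [-3.3, 1.7, 12.1]
finger_gap: 0.25
gripper_force: 20.0
```

```bash
python3 -m jog '1 0 0 0 0 0 0;1 -.9 0 -.9 0 0 0;1 0 0 0 0 0 0;.85 0 0 0 0 0 0;.7 0 0 0 0 0 0;.5 0 0 0 0 0 0;.4 0 0 0 0 0 0;.4 0 0 0 0 0 0;.4 0 0 0 0 0 0;.4 0 0 0 0 0 0' 4; python3 - <<'E'
from an import *
st()
def up():
    P=V+vx*.0566-vy*.0017; im=vision.snapshot("scene").astype(int)
    for z in (.12,.17,.19,.21,.223):
        u=proj("scene",P+[0,0,z])+[0,1]; r=im[int(round(u[1])),int(u[0])-14:int(u[0])+15]; 
        print(z,u.round(1),"sat",(r.max(1)-r.min(1)).tolist(),"br",r.max(1).tolist())
up()
E
```

```text
time: 45.95
position: [0.5779, -0.2857, 0.1454]
orientation: [2.001, 1.557, -0.829]
ft_force: [-0.3, 0.6, 0.1]
finger_gap: 0.587
gripper_force: 0.0
{'time': 45.95, 'joint_pos': [-0.347, 0.38, 1.693, -0.876, 1.158, 0.31], 'position': [0.578, -0.286, 0.145], 'ft_force': [-0.345, 0.579, 0.062], 'gripper_force': 0.0, 'finger_gap': 0.587}
0.12 [146.8 185.1] sat [6, 5, 4, 4, 3, 4, 4, 3, 3, 3, 3, 3, 3, 4, 3, 3, 2, 2, 2, 2, 3, 2, 2, 2, 2, 1, 1, 2, 1] br [121, 120, 117, 106, 84, 71, 69, 68, 69, 69, 69, 67, 68, 72, 72, 71, 68, 67, 69, 67, 67, 64, 62, 60, 45, 35, 21, 18, 20]
0.17 [142.6 171.4] sat [5, 5, 5, 5, 5, 5, 4, 5, 5, 4, 4, 5, 4, 3, 1, 2, 2, 2, 2, 2, 2, 3, 2, 1, 1, 2, 2, 1, 2] br [120, 118, 119, 119, 120, 120, 119, 120, 120, 118, 104, 88, 85, 49, 25, 27, 27, 26, 28, 28, 27, 26, 24, 24, 23, 26, 24, 25, 25]
0.19 [140.8 165.7] sat [6, 7, 6, 6, 6, 5, 6, 6, 6, 7, 7, 5, 6, 4, 5, 3, 4, 4, 3, 2, 3, 4, 3, 2, 3, 3, 3, 2, 2] br [121, 121, 121, 122, 120, 121, 121, 121, 120, 121, 114, 90, 78, 76, 76, 71, 59, 34, 24, 25, 26, 26, 26, 24, 25, 26, 25, 25, 25]
0.21 [139.  159.9] sat [61, 61, 61, 62, 61, 62, 61, 60, 58, 42, 17, 6, 5, 5, 4, 4, 4, 4, 4, 14, 30, 31, 28, 28, 16, 17, 9, 1, 2] br [148, 149, 149, 149, 149, 149, 150, 149, 148, 132, 95, 79, 78, 77, 71, 67, 62, 55, 52, 69, 114, 129, 110, 81, 48, 52, 54, 47, 37]
0.223 [137.8 155.9] sat [75, 73, 73, 73, 75, 74, 73, 73, 75, 73, 60, 16, 5, 5, 6, 6, 4, 5, 5, 7, 36, 70, 72, 71, 71, 72, 72, 72, 72] br [149, 148, 147, 147, 148, 148, 146, 147, 147, 146, 136, 104, 98, 92, 88, 78, 72, 69, 56, 53, 89, 142, 145, 145, 143, 143, 143, 143, 142]
```

```bash
python3 -m jog '.4 0 0 -4 0 0 0;.4 0 0 -10 0 0 0;.4 0 0 -15 0 0 0;.4 0 0 -20 0 0 0;.4 0 0 -25 0 0 0;.4 0 0 -30 0 0 0;.4 0 0 -30 0 0 0;.3 0 0 0 0 1 0;.3 0 0 0 0 1 0;.3 0 0 0 0 1 0;.3 0 0 0 0 1 0;.3 0 0 0 0 1 0;.3 0 0 0 0 1 0;.3 0 0 0 0 1 0;.3 0 0 0 0 1 0;.3 0 0 0 0 1 0;.3 0 0 0 0 0 0'; python3 - <<'E'
from an import *
st();to(V+vx*(-.098)+[0,0,.21],down(-14.1))
def up():
    P=V+vx*.0566-vy*.0017; im=vision.snapshot("scene").astype(int)
    for z in (.12,.17,.21,.223):
        u=proj("scene",P+[0,0,z])+[0,1]; r=im[int(round(u[1])),int(u[0])-14:int(u[0])+15]; 
        print(z,u.round(1),"sat",(r.max(1)-r.min(1)).tolist(),"br",r.max(1).tolist())
up()
E
```

```text
time: 47.42
position: [0.6014, -0.1955, 0.2424]
orientation: [2.48, 1.926, 0.004]
ft_force: [-0.6, 0.5, 0.1]
finger_gap: 0.7
gripper_force: 0.0
{'time': 47.417, 'joint_pos': [-0.494, 0.187, 1.588, 0.001, 1.364, -0.244], 'position': [0.601, -0.196, 0.242], 'ft_force': [-0.641, 0.503, 0.136], 'gripper_force': 0.0, 'finger_gap': 0.7}
shift first mm [ -92.6 -154.4   31.9] turn [ 0.02 -0.03 17.95] shift after turn [-154.7   91.8   32.4]
0.12 [146.8 185.1] sat [6, 5, 4, 5, 4, 5, 5, 5, 4, 4, 5, 2, 2, 2, 2, 3, 3, 3, 2, 0, 1, 2, 5, 6, 9, 6, 6, 5, 7] br [118, 118, 117, 118, 117, 117, 118, 117, 117, 114, 104, 79, 74, 74, 71, 66, 62, 55, 50, 47, 53, 61, 64, 66, 67, 66, 64, 64, 62]
0.17 [142.6 171.4] sat [5, 6, 5, 5, 5, 5, 5, 5, 5, 4, 4, 3, 4, 3, 4, 3, 4, 4, 2, 10, 35, 41, 42, 46, 39, 30, 23, 13, 6] br [118, 118, 118, 117, 117, 118, 117, 117, 118, 109, 87, 74, 75, 75, 71, 65, 60, 55, 50, 53, 76, 82, 86, 99, 94, 90, 87, 92, 96]
0.21 [139.  159.9] sat [61, 60, 60, 60, 60, 60, 60, 60, 57, 40, 16, 5, 4, 4, 4, 3, 3, 3, 6, 17, 29, 29, 27, 30, 31, 29, 25, 22, 17] br [147, 147, 146, 146, 146, 146, 146, 147, 144, 126, 88, 76, 74, 74, 69, 64, 58, 52, 51, 78, 118, 127, 120, 129, 130, 124, 115, 116, 122]
0.223 [137.8 155.9] sat [73, 72, 71, 72, 72, 71, 71, 72, 73, 69, 49, 7, 3, 5, 5, 4, 4, 5, 3, 11, 41, 70, 71, 70, 70, 71, 70, 71, 70] br [147, 146, 144, 145, 145, 144, 144, 144, 145, 142, 132, 104, 113, 120, 108, 98, 83, 67, 54, 56, 97, 140, 143, 141, 141, 140, 141, 141, 139]
```

```bash
python3 -m jog '.3 -15.4 -25.7 0 0 0 0;.3 -15.4 -25.7 0 0 0 0;.3 -15.4 -25.7 0 0 0 0;.3 -15.4 -25.7 0 0 0 0;.3 -15.4 -25.7 0 0 0 0;.3 -15.4 -25.7 0 0 0 0;.3 0 0 0 0 0 1.35;.3 0 0 0 0 0 1.35;.3 0 0 0 0 0 1.35;.3 0 0 0 0 0 1.35;.3 0 0 0 0 0 1.35;.3 0 0 0 0 0 1.35;.3 0 0 0 0 0 1.35;.3 0 0 0 0 0 1.35;.3 0 0 0 0 0 1.35;.3 0 0 0 0 0 1.35;.3 0 0 0 0 0 1.35;.3 0 0 0 0 0 1.35;.3 0 0 0 0 0 1.35;.3 0 0 0 0 0 .4'; python3 - <<'E'
from t import *
st();to(V+vx*(-.098)+[0,0,.108],down(-14.1))
E
```

```text
time: 49.13
position: [0.4295, -0.2445, 0.2409]
orientation: [3.116, -0.386, -0.001]
ft_force: [-0.2, 0.3, 0.9]
finger_gap: 0.702
gripper_force: 0.0
{'time': 49.133, 'joint_pos': [-0.746, -0.145, 1.929, -0.002, 1.357, 1.071], 'position': [0.429, -0.244, 0.241], 'ft_force': [-0.203, 0.265, 0.883], 'gripper_force': 0.0, 'finger_gap': 0.702}
shift first mm [1.000e-01 2.200e+00 1.329e+02] turn [ 0.02  0.   -0.  ] shift after turn [1.000e-01 2.500e+00 1.329e+02]
```

```bash
python3 -m jog '.3 0 2.2 15 0 0 0;.3 0 0 30 0 0 0;.3 0 0 30 0 0 0;.3 0 0 30 0 0 0;.3 0 0 18 0 0 0;.3 0 0 9 0 0 0;.6 0 0 0 0 0 0;1 0 0 0 0 0 0;1 0 0 0 0 0 0;1 0 0 0 0 0 0;1 0 0 0 0 0 0;1 0 0 0 0 0 0;1 0 0 0 0 0 0' 20 && python3 -m jog '1 4 0 0 0 0 0;1 5 0 0 0 0 0;1 5 0 0 0 0 0;1 5 0 0 0 0 0;1 5 0 0 0 0 0;1 5 0 0 0 0 0;1 5 0 0 0 0 0;1 4 0 0 0 0 0;1 2 0 0 0 0 0;1 0 0 0 0 0 0'; python3 - <<'E'
from t import *
st(); o=env.get_obs(); print("jaw est",(o["position"]-V)@vx+.103,"F",o["ft_force"]@vx)
E
```

```text
time: 50.22
position: [0.4294, -0.2461, 0.1091]
orientation: [-3.113, 0.385, -0.003]
ft_force: [4.9, 17.3, 8.0]
finger_gap: 0.241
gripper_force: 8.6
time: 51.05
position: [0.468, -0.2557, 0.1092]
orientation: [-3.114, 0.383, 0.0]
ft_force: [0.2, 8.4, 5.9]
finger_gap: 0.23
gripper_force: 20.0
{'time': 51.05, 'joint_pos': [-0.715, 0.109, 1.936, 0.004, 1.099, 1.099], 'position': [0.468, -0.256, 0.109], 'ft_force': [0.154, 8.448, 5.922], 'gripper_force': 19.991, 'finger_gap': 0.23}
jaw est 0.044973952273999904 F -1.9087304680413824
```

```bash
python3 -m jog '1 2 0 0 0 0 0;1 2 0 0 0 0 0;1 2 0 0 0 0 0;1 0 0 0 0 0 0' && python3 -m jog '1 1 0 0 0 0 0;1 1 0 0 0 0 0;1 0 0 0 0 0 0'&& python3 -m jog '1 1 0 0 0 0 0;1 1 0 0 0 0 0;1 0 0 0 0 0 0'; python3 - <<'E'
from t import *
o=env.get_obs(); print("jaw est",(o["position"]-V)@vx+.103,"F",o["ft_force"]@vx)
E
```

```text
time: 51.38
position: [0.4735, -0.2572, 0.1092]
orientation: [-3.114, 0.383, 0.001]
ft_force: [-0.6, 7.7, 7.4]
finger_gap: 0.227
gripper_force: 20.0
time: 51.63
position: [0.4741, -0.2573, 0.1091]
orientation: [-3.114, 0.382, 0.007]
ft_force: [-7.0, 8.9, 11.5]
finger_gap: 0.225
gripper_force: 20.0
time: 51.88
position: [0.4748, -0.2575, 0.109]
orientation: [-3.113, 0.381, 0.013]
ft_force: [-12.6, 10.6, 15.5]
finger_gap: 0.228
gripper_force: 20.0
jaw est 0.05198819799601052 F -14.80783394632293
```

```bash
python3 -m jog '1 1 0 0 0 0 0;1 1 0 0 0 0 0;1 0 0 0 0 0 0' && python3 -m jog '.8 0 0 0 0 0 0;.5 0 0 0 0 0 0;.3 0 0 0 0 0 0;.3 0 0 0 0 0 0;.3 0 0 0 0 0 0;.3 0 0 0 0 0 0;.3 0 0 -10 0 0 0;.3 0 0 -20 0 0 0;.3 0 0 -25 0 0 0;.3 0 0 -25 0 0 0;.3 0 0 -20 0 0 0;.3 -15 0 -15 0 0 0;.3 -15 0 0 0 0 0;.3 -15 0 0 0 0 0;.3 0 0 0 0 0 0'; python3 - <<'E'
from t import *
P=V+vx*.058-vy*.0017; im=vision.snapshot("scene").astype(int); st()
for z in (.12,.17,.21,.223):
    u=proj("scene",P+[0,0,z])+[0,1]; r=im[int(round(u[1])),int(u[0])-14:int(u[0])+15]
    print(z,u.round(1),"br",r.max(1).tolist())
# post top red centroid in both views -> jaw
pp={}
for n,(x0,x1,y0,y1) in (("scene",(140,200,130,190)),("top",(325,375,215,275))):
    a=vision.snapshot(n)[y0:y1,x0:x1].astype(int); m=((a[...,0]>1.8*a[...,1])&(a[...,0]>np.percentile(a[...,0],99)*.8)).astype(np.uint8)
    q=np.argwhere(m)[:,::-1]; pp[n]=q.mean(0)+[x0,y0]; print(n,len(q),pp[n])
t=onz("top",*pp["top"],.13); print("jaw top",(t-V)@vx+.103)
E
```

```text
time: 52.13
position: [0.476, -0.2578, 0.1087]
orientation: [-3.113, 0.38, 0.016]
ft_force: [-14.6, 10.2, 14.4]
finger_gap: 0.23
gripper_force: 20.0
time: 53.38
position: [0.4342, -0.2491, 0.2245]
orientation: [3.117, -0.384, 0.001]
ft_force: [-1.0, 0.7, 0.3]
finger_gap: 0.702
gripper_force: 0.0
{'time': 53.433, 'joint_pos': [-0.747, -0.112, 1.93, 0.0, 1.322, 1.069], 'position': [0.435, -0.249, 0.224], 'ft_force': [-0.509, -0.688, 0.177], 'gripper_force': 0.0, 'finger_gap': 0.698}
0.12 [146.6 185.4] br [118, 117, 115, 115, 106, 89, 81, 83, 80, 81, 76, 72, 74, 73, 69, 65, 61, 55, 48, 45, 47, 46, 39, 40, 38, 38, 40, 39, 44]
0.17 [142.4 171.8] br [117, 116, 116, 116, 115, 115, 116, 115, 115, 115, 103, 75, 73, 75, 72, 66, 62, 56, 50, 60, 93, 111, 112, 111, 111, 111, 113, 112, 102]
0.21 [138.8 160.2] br [145, 145, 144, 145, 144, 145, 144, 144, 145, 140, 115, 79, 73, 74, 72, 68, 63, 60, 53, 53, 78, 118, 123, 119, 128, 127, 124, 113, 115]
0.223 [137.6 156.3] br [143, 142, 141, 142, 143, 143, 142, 142, 142, 132, 107, 104, 112, 102, 116, 105, 95, 70, 55, 64, 106, 140, 141, 138, 139, 139, 138, 138, 138]
scene 19 [162.42105263 159.31578947]
top 22 [355.36363636 232.54545455]
jaw top 0.05669986878705423
```

```bash
python3 -c "
from rig import env
print(env.finish_job())"
```

```text
the job is handed in; nothing more can be done
None
```

I handed the job in at about 53 s: by my measurements the tube stands upright in the vise, foot down, with the sliding jaw closed on it at about 0.054 m; I was not shown the verdict. It took two extra regrasps, because the foot caught the top of the rest on the way over and the tube turned in the grip. I did not check the other things on the bench again at the end.

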